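Empty the deburring drum and put the spacers away

TASK

Empty the deburring drum: with its port still upward, slide the catch pan until it is centred under the drum, then turn the drum until the port faces straight down and every spacer has fallen into the pan. Then turn the port straight up again, put each spacer into the storage bin labelled with its own metal, and leave the pan centred on its yellow parking spot, without disturbing the can, the hammer or the cup.

Things in the scene. Friction and masses are not known exactly. Their poses are not given: they have to be found in the camera images.
- cradle: Fixed blue cradle carrying the drum. Origin on the bench under the drum's centre; x parallel to the axle, z up. Two uprights 12 mm thick, 170 mm high, 194 mm apart inside (x -97 to 97 mm), feet from y -75 to 75 mm. Open on its -y side, where the pan slides in between the uprights; a 12 mm stop bar, 18 mm above the bench, crosses at y = 135 mm.
- axle (a point): Centre of the green drum, on its axle, 150 mm above the cradle's origin; axes as the cradle's. The drum has steel end plates 148 mm in diameter and is 148 mm long; its shell, inner radius 66 mm, has one open port, 90 degrees wide and as long as the shell, edged in yellow.
- drum (a joint): Turn of the drum about the cradle's +x axis, rad: 0 = its port faces straight up, pi/2 = port towards the cradle's -y side, pi = port straight down. Range -0.6 to 3.7. It stays where it is left (friction 0.3 N m).
- crank (a point): Middle of the red crank sleeve, 18 mm diameter, 66 mm long, parallel to the axle, spinning freely on its pin, on the cradle's -x side. In the cradle's frame, drum at q: x = -165, y = 75 cos q, z = 150 + 75 sin q mm (out to +y with port up, above the axle at pi/2, out to -y with port down). The crank arm is at x = -114 to -122 mm.
- pan: Loose blue steel catch pan, 0.45 kg. Origin under the centre of its floor, x and y along its sides. Floor 3 mm thick, 110 mm (x) by 170 mm (y); sides slope outward at 45 degrees to a rim 28 mm high, 163 mm (x) by 223 mm (y) overall. A bar handle stands off its -y side. It slides on the bench.
- pan_handle (a point): Middle of the pan's handle: a round black bar 14 mm in diameter, 106 mm long along the pan's x axis, 40 mm above the bench, 170 mm from the pan's centre towards its -y side, 50 mm clear of the rim. Axes as the pan's.
- spot: Parking spot of the pan: a painted yellow outline, 200 mm (x) by 262 mm (y), on the bench, its axes along its sides. Origin at its centre.
- bin_steel: Fixed open cardboard bin for the steel spacers, 104 mm (x) by 120 mm (y) outside, walls 3 mm thick and 45 mm high, floor 3 mm. Origin under the centre of its floor (3 mm above the bench). A white label lies along its -y rim with a swatch of grey-white steel. Three bins stand in a row along their x, 110 mm apart, in any order.
- bin_brass: Fixed open cardboard bin for the brass spacers, 104 mm (x) by 120 mm (y) outside, walls 3 mm thick and 45 mm high, floor 3 mm. Origin under the centre of its floor (3 mm above the bench). A white label lies along its -y rim with a swatch of yellow brass. Three bins stand in a row along their x, 110 mm apart, in any order.
- bin_copper: Fixed open cardboard bin for the copper spacers, 104 mm (x) by 120 mm (y) outside, walls 3 mm thick and 45 mm high, floor 3 mm. Origin under the centre of its floor (3 mm above the bench). A white label lies along its -y rim with a swatch of reddish copper. Three bins stand in a row along their x, 110 mm apart, in any order.
- steel1: Deburred spacer of square grey-white steel tube, 20 x 20 mm and 40 mm long (its x axis), 0.06 kg, gripped outside like a solid block. Origin at its centre; it may come to lie any way up. May be absent. Starts inside the drum.
- steel2: Deburred spacer of square grey-white steel tube, 20 x 20 mm and 40 mm long (its x axis), 0.06 kg, gripped outside like a solid block. Origin at its centre; it may come to lie any way up. May be absent. Starts inside the drum.
- brass1: Deburred spacer of square yellow brass tube, 20 x 20 mm and 40 mm long (its x axis), 0.06 kg, gripped outside like a solid block. Origin at its centre; it may come to lie any way up. May be absent. Starts inside the drum.
- brass2: Deburred spacer of square yellow brass tube, 20 x 20 mm and 40 mm long (its x axis), 0.06 kg, gripped outside like a solid block. Origin at its centre; it may come to lie any way up. May be absent. Starts inside the drum.
- copper1: Deburred spacer of square reddish copper tube, 20 x 20 mm and 40 mm long (its x axis), 0.06 kg, gripped outside like a solid block. Origin at its centre; it may come to lie any way up. May be absent. Starts inside the drum.
- copper2: Deburred spacer of square reddish copper tube, 20 x 20 mm and 40 mm long (its x axis), 0.06 kg, gripped outside like a solid block. Origin at its centre; it may come to lie any way up. May be absent. Starts inside the drum.
- spray_can: Bystander: spray can, 66 mm diameter, 190 mm high, standing on the bench beyond the work.
- hammer: Bystander: hammer with a wooden handle, about 300 mm long, lying on the bench.
- tip_cup: Bystander: grey cup, 76 mm diameter, 85 mm high, on the bench beyond the work.

How it is judged (in metres and radians):
On the way, in this order (a step that is already met when the one before it is completed fails the run):
1. the pan is centred under the drum (within 35 mm) while the port is still upward (horizontal distance between pan and cradle below 0.035 m and value of joint drum below 0.8 rad), for 0.2 s.
2. the port faces down (within 0.3 rad) and every spacer lies in the pan (value of joint drum between 2.84 and 3.44 rad and x of steel1 in the frame of pan between -0.08 and 0.08 m and y of steel1 in the frame of pan between -0.11 and 0.11 m and z of steel1 in the frame of pan between 0 and 0.065 m and x of steel2 in the frame of pan between -0.08 and 0.08 m and y of steel2 in the frame of pan between -0.11 and 0.11 m and z of steel2 in the frame of pan between 0 and 0.065 m and x of brass1 in the frame of pan between -0.08 and 0.08 m and y of brass1 in the frame of pan between -0.11 and 0.11 m and z of brass1 in the frame of pan between 0 and 0.065 m and x of brass2 in the frame of pan between -0.08 and 0.08 m and y of brass2 in the frame of pan between -0.11 and 0.11 m and z of brass2 in the frame of pan between 0 and 0.065 m and x of copper1 in the frame of pan between -0.08 and 0.08 m and y of copper1 in the frame of pan between -0.11 and 0.11 m and z of copper1 in the frame of pan between 0 and 0.065 m and x of copper2 in the frame of pan between -0.08 and 0.08 m and y of copper2 in the frame of pan between -0.11 and 0.11 m and z of copper2 in the frame of pan between 0 and 0.065 m), for 0.3 s.
At the end, for the whole second after the job is handed in: Every spacer present lies at rest inside the bin of its own metal, the drum's port faces up within 0.3 rad, and the pan rests flat within 35 mm of the centre of its parking spot (x of steel1 in the frame of bin_steel between -0.05 and 0.05 m and y of steel1 in the frame of bin_steel between -0.058 and 0.058 m and z of steel1 in the frame of bin_steel between 0 and 0.065 m and linear speed of each of steel1, steel2, brass1, brass2, copper1, copper2, pan below 0.03 m/s and x of steel2 in the frame of bin_steel between -0.05 and 0.05 m and y of steel2 in the frame of bin_steel between -0.058 and 0.058 m and z of steel2 in the frame of bin_steel between 0 and 0.065 m and x of brass1 in the frame of bin_brass between -0.05 and 0.05 m and y of brass1 in the frame of bin_brass between -0.058 and 0.058 m and z of brass1 in the frame of bin_brass between 0 and 0.065 m and x of brass2 in the frame of bin_brass between -0.05 and 0.05 m and y of brass2 in the frame of bin_brass between -0.058 and 0.058 m and z of brass2 in the frame of bin_brass between 0 and 0.065 m and x of copper1 in the frame of bin_copper between -0.05 and 0.05 m and y of copper1 in the frame of bin_copper between -0.058 and 0.058 m and z of copper1 in the frame of bin_copper between 0 and 0.065 m and x of copper2 in the frame of bin_copper between -0.05 and 0.05 m and y of copper2 in the frame of bin_copper between -0.058 and 0.058 m and z of copper2 in the frame of bin_copper between 0 and 0.065 m and value of joint drum between -0.3 and 0.3 rad and horizontal distance between pan and spot below 0.035 m and angle between pan's own z axis and vertical below 0.1 rad); the robot touches nothing.
It fails at once if the spray can is shifted by more than 40 mm or knocked over (distance of spray_can from where it was at the start of the episode above 0.04 m or angle between spray_can's own z axis and vertical above 0.5 rad).
It fails at once if the hammer is shifted by more than 40 mm or knocked over (distance of hammer from where it was at the start of the episode above 0.04 m).
It fails at once if the cup is shifted by more than 40 mm or knocked over (distance of tip_cup from where it was at the start of the episode above 0.04 m or angle between tip_cup's own z axis and vertical above 0.5 rad).
Of steel1, steel2, brass1, brass2, copper1, copper2 only 3 to 5 are there at a start; the rules pass over those that are not, and their reading is None.
At some moment in a run one of pan may be knocked a few centimetres aside while the robot is not near it.
Once in a run the grip may slacken for a moment while it holds something.
It also fails if it takes over 208 s, if anything falls off the work surface, if the arm or the gripper's body presses on something with over 40 N, if the wrist force passes 120 N, or if a joint passes its speed limit or range.

ROBOT

A 6-joint arm with a two-finger parallel gripper is mounted at the origin on the work surface. World frame = base frame: x ahead of the robot, y to its left, z up, the work surface at z = 0. Lengths are in m, angles in degrees, forces in N, time in s.
With the tool pointing down it reaches from about 0.25 to 0.725 m from the base axis. Payload 9.7 kg.
Tool frame: the origin (TCP) lies at the very end of the fingers, on their centre line; the grasp point (between the pads) lies 19 mm behind it (bot.hold_point_z is the distance from the TCP to the grasp point, in m); z points along the fingers, y is the line along which they close (so a half turn about z gives the same grasp; the last joint's range is limited). The gripper opens to 85 mm and grips with 20 to 120 N. Pads are 22 mm wide; open, the fingers measure 114 mm over their backs; the gripper's body (76 mm by 85 mm) begins 54 mm behind the grasp point. The pads swing forward as they close: fully open they stand 13 mm farther back than shut.
Start: joints at [-69.672, 4.979, 10.078, 95.1, 0, 90], TCP at [0.191, -0.516, 0.231] pointing down, gripper open.
Joint ranges: [-179.16, 179.16], [-48.56, 103.87], [-65.8, 70.77], [-126.05, 130.52], [-82.76, 87.17], [-180, 180]. Speed limits (degrees/s): [127.2, 127.2, 147.25, 180, 180, 180].

INTERFACE

Orientations are given as [roll, pitch, yaw] about the fixed x, y, z axes, in that order (R = Rz(yaw) Ry(pitch) Rx(roll)).
In Python, from workcell import bot gives the robot as it stands.
- The arm moves only by the tool play_rows, never from a script. Its argument "targets" is a list of rows, each an object with "grip": the closure in counts, from 0 (fully open) to 255 (shut); "linear": the shift along the world's x, y, z in cm, a list of three; "delta_rot": the turn, a rotation vector about the world's x, y, z in rad, a list of three. A call has 1 to 10 rows; each row is the pose to reach, as a shift and turn from the pose commanded when the call began; what a row does not reach only later rows make up. A row lasts 1/10 s, in which the tool goes at most 50 mm and 8.59 degrees, less where a joint would pass 70% of its speed; a pose out of reach is approached as far as the arm can. A call with a gripper value outside its range is refused whole. The fingers move at their own pace and stop on an object; "force" is the grip in N (left out, the last holds). Time passes only in rows, so rows that repeat a pose let the fingers close. It gives the time, the measured TCP pose, the force, the opening and the grip force at its end, in the units of the state.
- bot.get_obs(): the state, without advancing time (a new reading comes with each control period).
- bot.camera(name): name is "side" or "top"; returns a dict with "color" (420x560x3 uint8, red, green, blue), "range_z" (420x560 float32, m along the optical axis (not along the pixel's ray), 0 where there is no reading), "fov_y" (degrees; the focal length in pixels is half the picture's height over the tangent of half this angle, whatever the lens; pixels are square), "cx", "cy" (the principal point, pixels), "dist_coeffs" ([k1, k2, p1, p2, k3] as OpenCV has them; the pictures are not rectified), "world_to_cam" (4x4, takes a point from world to camera coordinates). Camera axes: x right, y up, looking along -z (the intrinsics and any distortion apply to the point x, -y, -z); pixel columns grow to the right and rows downward; lengths in m; the calibration is good to about 2 mm. A picture is of the moment at which its call begins.
- bot.job_done(): hands the job in; it is judged then, once.
Trained networks look in a picture, given as the dict that the camera call returned (one of the last four; its "shot" number tells which), for a name from the list of things; names that differ only in an ending like _2 or _b are one class to them, and where a whole thing is asked for, a point or a joint stands for the part that bears it (a point fixed in the world has none). Each returns a list of dicts, best first, with "conf" (0 to 1); they miss things now and then, are a little off and sometimes report something else, mostly with a low value. They report only what shows in the picture. A call takes as long as a camera call.
- bot.search_frame(picture, target): "box" ([left, top, right, bottom] in pixels, round what is visible of it).
- bot.trace(picture, target): "pixels" (420x560 bool, what is visible of it) and "box" ([left, top, right, bottom] in pixels, round what is visible of it).
- bot.pinpoint(picture, target): "pixel" ([column, row] in pixels: a listed point, or the origin of a listed thing).
The state is a dict: "time": time; "q": joint angles; "qd": joint speeds; "joint_efforts": joint torques, N m; "ee_pos": TCP position; "tcp_rot": TCP orientation; "wrist_force": force on the tool from outside, world axes, zero at the start; "torque": the same for the moment, N m; "opening": finger opening in m; "grasp_force": force on a finger pad.
Only numpy, scipy, OpenCV 4.12 (cv2) and the standard library are available. Lean on these libraries where they do the work, as an engineer would, in place of code of your own. Each camera call takes 0.05 s, during which the arm holds its last target. There are 200 camera calls.

## Working session

There is one attempt and no reset: what is moved stays moved. The work goes in short steps, Python scripts to look and compute and a tool call to move; the robot and the scene stay as the last step left them, time stands still between calls to the robot, and variables do not carry over. Pictures are saved under pics/ and viewed, at most 14 in all, crops included, and the job is handed in when it is done.

Besides the shell and the picture viewer there is one more tool, called after "Request:" as name(argument=value, ...) on one line, values as JSON. play_rows: Moves the arm, as the interface text tells. Its arguments: {"type":"object","properties":{"targets":{"type":"array","items":{"type":"object","properties":{"grip":{"type":"number"},"linear":{"type":"array","items":{"type":"number"}},"delta_rot":{"type":"array","items":{"type":"number"}}}}},"force":{"type":"number"}},"required":["targets"]}

```bash
mkdir -p pics
cat > h.py <<'E'
import numpy as np, cv2
from workcell import bot
from scipy.spatial.transform import Rotation as R
def K(p):
    f=p["color"].shape[0]/2/np.tan(np.radians(p["fov_y"])/2)
    return np.array([[f,0,p["cx"]],[0,f,p["cy"]],[0,0,1.]])
def rays(p,px):
    u=cv2.undistortPoints(np.array(px,float).reshape(-1,1,2),K(p),np.array(p["dist_coeffs"],float)).reshape(-1,2)
    return np.c_[u[:,0],-u[:,1],-np.ones(len(u))]
def pts(p,px,z=None):
    """pixels -> world, by depth (z None) or on plane z"""
    px=np.array(px,float).reshape(-1,2); d=rays(p,px); T=np.linalg.inv(p["world_to_cam"])
    if z is None:
        i=px.round().astype(int); r=p["range_z"][i[:,1].clip(0,419),i[:,0].clip(0,559)]
        return (d*r[:,None])@T[:3,:3].T+T[:3,3]
    w=d@T[:3,:3].T; s=(z-T[2,3])/w[:,2]
    return T[:3,3]+w*s[:,None]
def proj(p,X):
    c=np.c_[np.atleast_2d(X),np.ones(len(np.atleast_2d(X)))]@np.array(p["world_to_cam"]).T
    q=np.c_[c[:,0],-c[:,1],-c[:,2]]
    return cv2.projectPoints(q,np.zeros(3),np.zeros(3),K(p),np.array(p["dist_coeffs"],float))[0].reshape(-1,2)
def save(p,n): cv2.imwrite(f"pics/{n}.png",p["color"][:,:,::-1])
def maskpts(p,m):
    r,c=np.nonzero(m&(p["range_z"]>0)); return pts(p,np.c_[c,r])
E
python3 - <<'E'
from h import *
np.set_printoptions(precision=3,suppress=True)
P={n:bot.camera(n) for n in("top","side")}
for n,p in P.items():
    save(p,n+"0"); T=np.linalg.inv(p["world_to_cam"]);print(n,T[:3,3],-T[:3,2],p["fov_y"],p["dist_coeffs"])
    for t in "cradle axle drum crank pan pan_handle spot bin_steel bin_brass bin_copper steel1 brass1 copper1 spray_can hammer tip_cup".split():
        for d in bot.pinpoint(p,t)[:2]:
            print(t,round(d["conf"],2),np.array(d["pixel"]),"depth",pts(p,d["pixel"])[0],"z0",pts(p,d["pixel"],0)[0])
print(bot.get_obs())
E
```

```text
top [ 0.502 -0.005  1.266] [ 0.061  0.002 -0.998] 53.01720512030306 [-0.018  0.     0.     0.     0.   ]
cradle 0.9 [183.2 194.3] depth [0.617 0.27  0.109] z0 [0.628 0.295 0.   ]
axle 0.78 [171.4 188.9] depth [0.633 0.303 0.106] z0 [0.645 0.331 0.   ]Traceback (most recent call last):
  File "<stdin>", line 7, in <module>
ValueError: it knows: axle, bin_brass, bin_copper, bin_steel, brass, copper, cradle, crank, hammer, pan, pan_handle, spot, spray_can, steel, tip_cup
```

Run:
```python
from h import *
np.set_printoptions(precision=3,suppress=True)
P={n:bot.camera(n) for n in("top","side")}
for n,p in P.items():
    save(p,n+"0"); T=np.linalg.inv(p["world_to_cam"]);print(n,T[:3,3],-T[:3,2])
    for t in "cradle axle crank pan pan_handle spot bin_steel bin_brass bin_copper steel brass copper spray_can hammer tip_cup".split():
        for d in bot.pinpoint(p,t)[:2]:
            print(t,round(d["conf"],2),np.array(d["pixel"]),"depth",pts(p,d["pixel"])[0],"z0",pts(p,d["pixel"],0)[0],"z.15",pts(p,d["pixel"],.15)[0][:2])
print(bot.get_obs())
```

```text
top [ 0.502 -0.005  1.266] [ 0.061  0.002 -0.998]
cradle 0.85 [183.2 194.6] depth [0.616 0.269 0.109] z0 [0.627 0.295 0.   ] z.15 [0.612 0.26 ]
cradle 0.31 [395.8 166.4] depth [ 0.7   -0.343  0.026] z0 [ 0.705 -0.35   0.   ] z.15 [ 0.681 -0.309]
axle 0.77 [171.7 191.2] depth [0.626 0.301 0.109] z0 [0.638 0.33  0.   ] z.15 [0.622 0.29 ]
axle 0.72 [178.5 184.7] depth [0.644 0.283 0.109] z0 [0.657 0.31  0.   ] z.15 [0.639 0.272]
crank 0.73 [184.7 193.9] depth [0.62  0.27  0.088] z0 [0.629 0.291 0.   ] z.15 [0.614 0.256]
pan 0.6 [395.7 167.2] depth [ 0.698 -0.343  0.024] z0 [ 0.702 -0.349  0.   ] z.15 [ 0.678 -0.309]
pan 0.59 [270.5 221.5] depth [0.542 0.032 0.007] z0 [0.542 0.032 0.   ] z.15 [0.538 0.028]
pan_handle 0.64 [325.3 219.7] depth [ 0.546 -0.132  0.003] z0 [ 0.546 -0.133  0.   ] z.15 [ 0.541 -0.118]
bin_steel 0.66 [391.3 201.4] depth [ 0.598 -0.333 -0.001] z0 [ 0.598 -0.333  0.   ] z.15 [ 0.587 -0.294]
bin_brass 0.87 [392.  240.6] depth [ 0.48  -0.332  0.001] z0 [ 0.48  -0.332  0.   ] z.15 [ 0.483 -0.293]
bin_copper 0.86 [389.8 274.1] depth [ 0.382 -0.32   0.011] z0 [ 0.381 -0
[... 2081 characters left out ...]
 0.766 -0.02   0.   ] z.15 [0.638 0.088]
spray_can 0.75 [241.6 204.4] depth [0.733 0.    0.039] z0 [ 0.766 -0.028  0.   ] z.15 [0.638 0.081]
hammer 0.58 [326.4 161.5] depth [ 0.699 -0.33   0.019] z0 [ 0.714 -0.352  0.   ] z.15 [ 0.595 -0.187]
{'time': 1.8, 'q': array([-69.673,   4.979,  10.081,  95.099,   0.001,  90.001]), 'qd': array([-0.015, -0.007,  0.03 ,  0.03 ,  0.108,  0.106]), 'joint_efforts': array([ -0.   , -52.01 ,  46.485,   0.002,  -0.   ,  -0.   ]), 'ee_pos': array([ 0.191, -0.516,  0.231]), 'tcp_rot': array([179.997,  -0.001,  20.327]), 'wrist_force': array([ 0.479,  0.816, -0.263]), 'torque': array([ 0.006,  0.022, -0.057]), 'grasp_force': 0.0, 'opening': 0.08537325644719757}
```

View pics/top0.png

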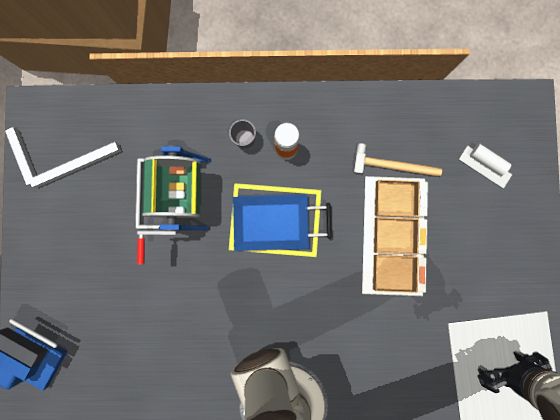

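View pics/side0.png

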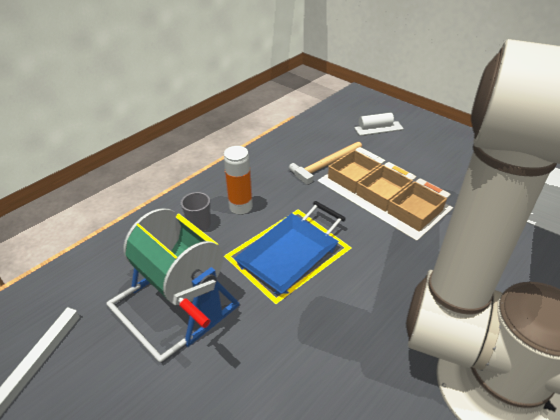

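The drum is at left (port up, crank red at about (141,250)). The pan is on its spot at (272,222) with its handle at (329,220). The bins from top to bottom look like steel, brass and copper. The can and cup are at (287,140) and (243,132), and the hammer is at (395,163).

```bash
cat >> h.py <<'E'
def hsv(p): return cv2.cvtColor(p["color"],cv2.COLOR_RGB2HSV)
def colmask(p,h0,h1,s=110,v=60,box=None):
    H=hsv(p); m=(H[...,0]>=h0)&(H[...,0]<=h1)&(H[...,1]>=s)&(H[...,2]>=v)
    if box is not None:
        b=np.zeros_like(m); b[box[1]:box[3],box[0]:box[2]]=1; m&=b
    return m
def rect(X):
    r=cv2.minAreaRect(np.float32(X[:,:2]*1000)); return np.round(r[0],1),np.round(r[1],1),round(r[2],2)
E
python3 - <<'E'
from h import *
np.set_printoptions(precision=4,suppress=True)
p=bot.camera("top")
red=maskpts(p,colmask(p,0,6,180,80,(120,230,160,275))); red=red[red[:,2]>.08]
print("red",len(red),red.mean(0),red.max(0),red.min(0),rect(red))
y=maskpts(p,colmask(p,22,34,150,100,(140,150,210,225)));
for i,(a,b) in enumerate([(.25,.30),(.30,.45),(.15,.25)]):
    s=y[(y[:,1]>a)&(y[:,1]<b)&(y[:,2]>.15)]
    if len(s)>10:print("yel",a,len(s),s.mean(0),s.min(0),s.max(0),rect(s))
X=maskpts(p,np.ones((420,560),bool))
d=X[(X[:,0]>.5)&(X[:,0]<.76)&(X[:,1]>.15)&(X[:,1]<.4)]
t=d[d[:,2]>.19]; print("drum top",rect(t),t[:,2].max())
yb=pts(p,np.argwhere(colmask(p,22,34,150,100,(220,175,330,265)))[:,::-1],0)
print("spot",rect(yb))
bl=colmask(p,100,125,130,60,(228,180,330,265)); B=maskpts(p,bl); print("pan",rect(B),B[:,2].min(),B[:,2].max()); f=B[B[:,2]<.007]; print("floor",len(f),rect(f)); f=B[B[:,2]>.024]; print("rim",len(f),rect(f))
h=X[(X[:,1]<-.1)&(X[:,1]>-.17)&(X[:,0]<.65)&(X[:,0]>.45)&(X[:,2]>.033)&(X[:,2]<.06)]; print("handle",len(h),h.mean(0),rect(h))
b=X[(X[:,1]<-.24)&(X[:,1]>-.46)&(X[:,0]<.7)&(X[:,0]>.3)&(X[:,2]>.035)&(X[:,2]<.06)]; print("bins",len(b),rect(b),b[:,2].mean())
for n,c in(("can",(286,140)),("cup",(243,132))):
    s=X[(np.linalg.norm(X[:,:2]-pts(p,c,.1)[0,:2],axis=1)<.07)&(X[:,2]>.05)];print(n,rect(s),s[:,2].max())
hm=X[(X[:,0]>.66)&(X[:,0]<.76)&(X[:,1]<-.2)&(X[:,1]>-.52)&(X[:,2]>.01)];print("hammer",hm.min(0),hm.max(0))
big=cv2.resize(p["color"][140:270,125:335],None,fx=3.8,fy=3.8,interpolation=cv2.INTER_CUBIC);cv2.imwrite("pics/crop1.png",big[:,:,::-1])
E
```

```text
red 136 [0.4641 0.3614 0.1854] [0.496  0.3722 0.1924] [0.4345 0.3545 0.1778] (array([465.3, 363.3]), array([17.2, 61.4]), 88.59)
yel 0.3 210 [0.6308 0.3178 0.2173] [0.5654 0.3129 0.207 ] [0.6977 0.3239 0.2257] (array([631.6, 318.9]), array([ 10.5, 132.4]), 89.15)
yel 0.15 204 [0.6298 0.2245 0.1793] [0.5639 0.2188 0.1574] [0.6959 0.2346 0.1852] (array([630. , 224.8]), array([132.3,  15.6]), 1.8)
drum top (array([607. , 296.7]), array([136.2, 193.3]), 89.17) 0.227652393269824
spot (array([547.7,  19. ]), array([260.4, 198.3]), 84.75)
pan (array([540.6,  30.6]), array([162.8, 221.2]), 0.53) -0.005750666600128573 0.036343532040258086
floor 2226 (array([545.9,  25.2]), array([211.9, 153.6]), 89.09)
rim 340 (array([538.8,  32. ]), array([159.7, 217.9]), 0.7)
handle 221 [ 0.5388 -0.131   0.0429] (array([ 540.7, -122.1]), array([ 40.6, 104.8]), 89.07)
bins 1578 (array([ 495.6, -346.9]), array([146.9, 322.2]), 87.16) 0.046520501050263674
can (array([758.5, -15.6]), array([63.1, 63.2]), 38.69) 0.1959949345604297
cup (array([794.2, 107.9]), array([74. , 69.1]), 0.78) 0.08911966815365036
hammer [ 0.6718 -0.4798  0.0101] [ 0.7599 -0.2165  0.0336]
```

View pics/crop1.png

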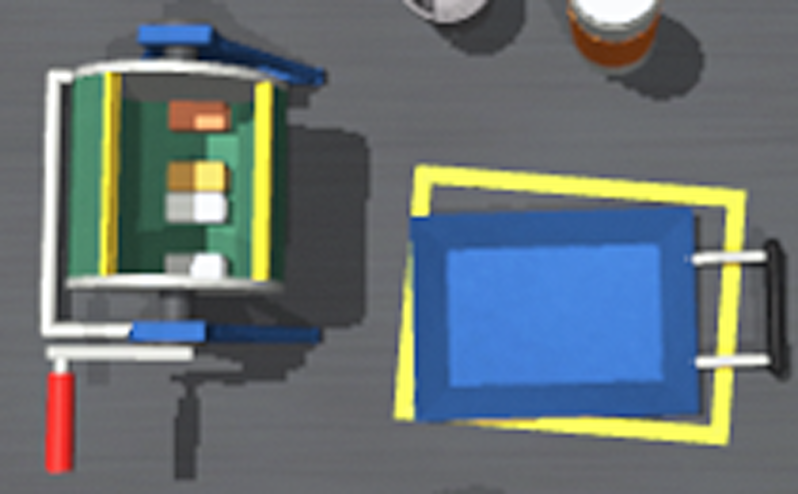

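Cradle is about (0.6305, 0.290) with yaw about -1° and drum about 0.38 rad. Pan is about (0.540, 0.032), with its handle at (0.540, -0.138). Spot is (0.548, 0.019). Moving to the handle.

Request:
play_rows(targets=[{"grip": 105,"linear": [34.9,37.8,-10],"delta_rot": [0,0,-0.355]},{"grip": 105,"linear": [34.9,37.8,-10],"delta_rot": [0,0,-0.355]},{"grip": 105,"linear": [34.9,37.8,-10],"delta_rot": [0,0,-0.355]},{"grip": 105,"linear": [34.9,37.8,-10],"delta_rot": [0,0,-0.355]},{"grip": 105,"linear": [34.9,37.8,-10],"delta_rot": [0,0,-0.355]},{"grip": 105,"linear": [34.9,37.8,-10],"delta_rot": [0,0,-0.355]},{"grip": 105,"linear": [34.9,37.8,-10],"delta_rot": [0,0,-0.355]},{"grip": 105,"linear": [34.9,37.8,-10],"delta_rot": [0,0,-0.355]},{"grip": 105,"linear": [34.9,37.8,-10],"delta_rot": [0,0,-0.355]},{"grip": 105,"linear": [34.9,37.8,-10],"delta_rot": [0,0,-0.355]}], force=60)

```text
time: 2.85
ee_pos: [0.5208, -0.158, 0.137]
tcp_rot: [180.0, -0.0, -0.0]
wrist_force: [-0.4, -1.3, 0.1]
opening: 0.0503
grasp_force: 0.0
```

Request:
play_rows(targets=[{"grip": 105,"linear": [1.5,1.5,-2]},{"grip": 105,"linear": [1.5,1.5,-5]},{"grip": 105,"linear": [1.5,1.5,-5]}])

```text
validation failed for argument at $.ta...
```

Request:
play_rows(targets=[{"grip": 105,"linear": [1.5,1.5,-2],"delta_rot": [0,0,0]},{"grip": 105,"linear": [1.5,1.5,-5],"delta_rot": [0,0,0]},{"grip": 105,"linear": [1.5,1.5,-5],"delta_rot": [0,0,0]}])

```text
time: 3.15
ee_pos: [0.533, -0.1436, 0.0832]
tcp_rot: [-179.9, 0.4, 0.1]
wrist_force: [-0.4, 0.4, -0.6]
opening: 0.0503
grasp_force: 0.0
```

Request:
play_rows(targets=[{"grip": 105,"linear": [0.6,0.5,-3],"delta_rot": [0,0,0]},{"grip": 105,"linear": [0.6,0.5,-6],"delta_rot": [0,0,0]},{"grip": 105,"linear": [0.6,0.5,-6],"delta_rot": [0,0,0]},{"grip": 105,"linear": [0.6,0.5,-6],"delta_rot": [0,0,0]}])

```text
time: 3.55
ee_pos: [0.5406, -0.1404, 0.0286]
tcp_rot: [180.0, -0.0, -0.1]
wrist_force: [-0.3, -1.1, 0.1]
opening: 0.0504
grasp_force: 0.0
```

Run:
```python
from h import *
p=bot.camera("side"); save(p,"s1"); o=bot.get_obs(); print(o["ee_pos"],o["wrist_force"])
cv2.imwrite("pics/s1c.png",cv2.resize(p["color"][140:300,220:420],None,fx=3,fy=3)[:,:,::-1])
```

```text
[ 0.54130634 -0.14050259  0.0293854 ] [ 0.12949362 -0.08957775  0.17605895]
```

View pics/s1c.png

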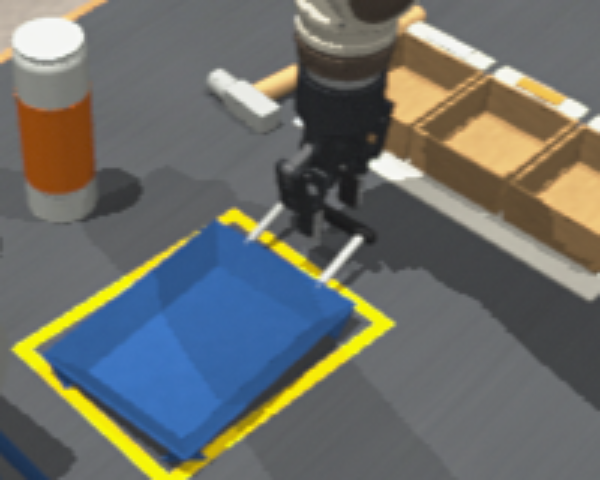

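The open fingers straddle the bar. Lowering and closing.

Request:
play_rows(targets=[{"grip": 105,"linear": [0,0,-0.8],"delta_rot": [0,0,0]},{"grip": 255,"linear": [0,0,-0.8],"delta_rot": [0,0,0]},{"grip": 255,"linear": [0,0,-0.8],"delta_rot": [0,0,0]},{"grip": 255,"linear": [0,0,-0.8],"delta_rot": [0,0,0]},{"grip": 255,"linear": [0,0,-0.8],"delta_rot": [0,0,0]},{"grip": 255,"linear": [0,0,-0.8],"delta_rot": [0,0,0]}], force=60)

```text
time: 4.2
ee_pos: [0.5408, -0.1399, 0.0196]
tcp_rot: [180.0, -0.0, -0.0]
wrist_force: [-0.5, 0.6, 4.5]
opening: 0.0123
grasp_force: 58.5
```

Request:
play_rows(targets=[{"grip": 255,"linear": [1.5,2,0],"delta_rot": [0,0,0]},{"grip": 255,"linear": [3,4,0],"delta_rot": [0,0,-0.01]},{"grip": 255,"linear": [5,5,0],"delta_rot": [0,0,-0.02]},{"grip": 255,"linear": [7,6,0],"delta_rot": [0,0,-0.03]},{"grip": 255,"linear": [8,6.5,0],"delta_rot": [0,0,-0.03]},{"grip": 255,"linear": [8.6,7,0],"delta_rot": [0,0,-0.03]},{"grip": 255,"linear": [8.6,7,0],"delta_rot": [0,0,-0.03]},{"grip": 255,"linear": [8.6,7,0],"delta_rot": [0,0,-0.03]}])

```text
time: 5.0
ee_pos: [0.6269, -0.0696, 0.0192]
tcp_rot: [-180.0, -0.0, -1.7]
wrist_force: [-0.1, 3.1, 2.1]
opening: 0.0124
grasp_force: 58.4
```

```bash
cat >> h.py <<'E'
def pan(p):
    m=colmask(p,100,125,130,60)
    X=maskpts(p,m); return X
E
python3 - <<'E'
from h import *
np.set_printoptions(precision=4,suppress=True)
p=bot.camera("top");o=bot.get_obs();print(o["ee_pos"],o["wrist_force"],o["opening"])
X=maskpts(p,colmask(p,100,125,130,60,(170,150,330,270)))
u=X[(X[:,2]>.1)&(X[:,1]>.2)]
for a,b in((.45,.6),(.68,.85)):
    s=u[(u[:,0]>a)&(u[:,0]<b)&(u[:,2]>.15)]; print("upr",len(s),s.mean(0),s.min(0),s.max(0))
B=X[(X[:,2]<.04)&(X[:,1]<.21)&(X[:,1]>-.03)&(X[:,0]>.5)]; print("pan",rect(B)); B=B[(B[:,2]>.022)&(B[:,2]<.034)];print(rect(B))
cv2.imwrite("pics/t2.png",cv2.resize(p["color"][120:290,120:340],None,fx=3.5,fy=3.5)[:,:,::-1])
E
```

```text
[ 0.6267 -0.0697  0.0192] [1.2265 2.5315 1.7666] 0.011938659167363039
upr 49 [0.5265 0.2789 0.1689] [0.5206 0.2672 0.1516] [0.5342 0.29   0.1747]
upr 22 [0.7274 0.2768 0.1702] [0.7256 0.2635 0.1674] [0.7289 0.2905 0.1728]
pan (array([631.4, 100.2]), array([165.6, 219.3]), 0.14)
(array([630.3, 101.8]), array([216.8, 161.1]), 89.25)
```

View pics/t2.png

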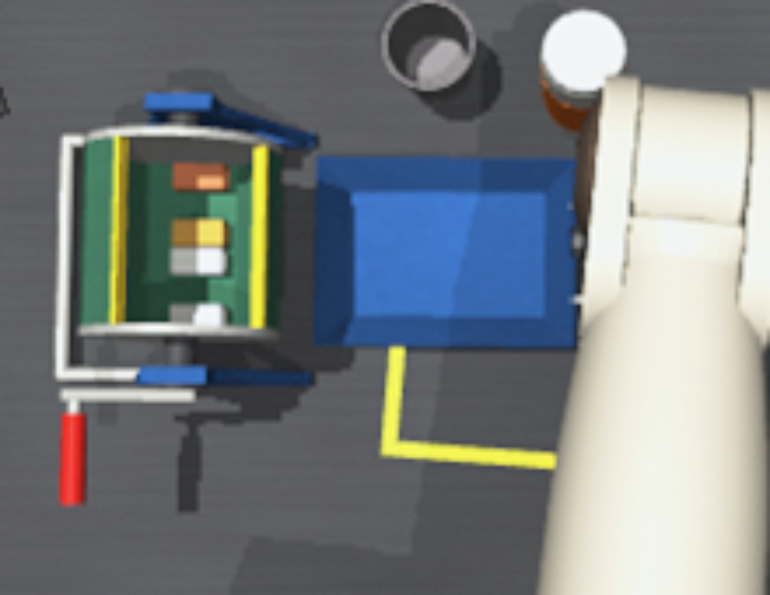

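Request:
play_rows(targets=[{"grip": 255,"linear": [-0.1,2,0],"delta_rot": [0,0,0]},{"grip": 255,"linear": [-0.1,4,0],"delta_rot": [0,0,0]},{"grip": 255,"linear": [-0.1,6,0],"delta_rot": [0,0,0]},{"grip": 255,"linear": [-0.1,8,0],"delta_rot": [0,0,0]},{"grip": 255,"linear": [-0.1,10,0],"delta_rot": [0,0,0]},{"grip": 255,"linear": [-0.1,12,0],"delta_rot": [0,0,0]},{"grip": 255,"linear": [-0.1,14,0],"delta_rot": [0,0,0]},{"grip": 255,"linear": [-0.1,16,0],"delta_rot": [0,0,0]},{"grip": 255,"linear": [-0.1,17.5,0],"delta_rot": [0,0,0]},{"grip": 255,"linear": [-0.1,18.6,0],"delta_rot": [0,0,0]}])

```text
time: 6.05
ee_pos: [0.629, 0.0444, 0.0188]
tcp_rot: [-177.9, 0.1, 3.2]
wrist_force: [-0.1, -3.8, 2.1]
opening: 0.012
grasp_force: 58.6
```

Request:
play_rows(targets=[{"grip": 255,"linear": [0,0,0],"delta_rot": [0,0,0]},{"grip": 255,"linear": [0,0,0],"delta_rot": [0,0,0]},{"grip": 105,"linear": [0,0,0],"delta_rot": [0,0,0]},{"grip": 105,"linear": [0,0,0],"delta_rot": [0,0,0]},{"grip": 105,"linear": [0,0,0],"delta_rot": [0,0,0]},{"grip": 105,"linear": [0,0,4],"delta_rot": [0,0,0]},{"grip": 105,"linear": [0,0,9],"delta_rot": [0,0,0]},{"grip": 105,"linear": [0,-2,14],"delta_rot": [0,0,0]},{"grip": 105,"linear": [0,-4,18],"delta_rot": [0,0,0]},{"grip": 105,"linear": [0,-6,22],"delta_rot": [0,0,0]}])

```text
time: 7.05
ee_pos: [0.629, -0.0165, 0.2417]
tcp_rot: [-177.9, -0.0, 3.2]
wrist_force: [0.4, -0.0, 0.2]
opening: 0.05
grasp_force: 0.0
```

Run:
```python
from h import *
np.set_printoptions(precision=4,suppress=True)
o=bot.get_obs();print(o["ee_pos"],o["tcp_rot"],o["wrist_force"],o["opening"],o["q"])
p=bot.camera("side");save(p,"s3");
X=maskpts(p,colmask(p,0,6,180,80,(150,280,240,340)));print("red",len(X),X.mean(0),X.min(0),X.max(0))
X=maskpts(p,colmask(p,100,125,130,60,(100,200,330,380)));B=X[(X[:,2]<.04)&(X[:,2]>.02)];print(rect(B))
```

```text
[ 0.629  -0.0165  0.2417] [-177.9441   -0.0003    3.1566] [ 0.3993 -0.0404  0.206 ] 0.050009169371353815 [ -2.4287  16.8905  24.9919  98.3013   2.0462 174.4112]
red 306 [0.4609 0.3646 0.1844] [0.4301 0.3546 0.173 ] [0.4981 0.3717 0.1895]
(array([624.4, 229.6]), array([262.1, 216.7]), 89.06)
```

View pics/s3.png

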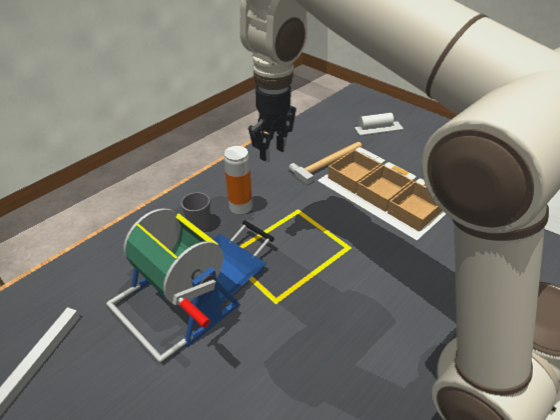

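The wrist joint came near its limit (174°), so the pan stopped about 7 cm short. I'll use the half-turn grasp (yaw about 180°) and finish the slide.

Request:
play_rows(targets=[{"grip": 105,"linear": [0,1,0],"delta_rot": [0,0,0.14]},{"grip": 105,"linear": [0,2,-1],"delta_rot": [0,0,0.28]},{"grip": 105,"linear": [0,3,-3],"delta_rot": [0,0,0.42]},{"grip": 105,"linear": [0,4,-5],"delta_rot": [0,0,0.56]},{"grip": 105,"linear": [0,5,-6],"delta_rot": [0,0,0.7]},{"grip": 105,"linear": [0,5,-8],"delta_rot": [0,0,0.84]},{"grip": 105,"linear": [0,5,-8],"delta_rot": [0,0,0.98]},{"grip": 105,"linear": [0,5,-8],"delta_rot": [0,0,1.12]},{"grip": 105,"linear": [0,5,-8],"delta_rot": [0,0,1.26]},{"grip": 105,"linear": [0,5,-8],"delta_rot": [0,0,1.4]}])

```text
time: 8.1
ee_pos: [0.6291, 0.0341, 0.1589]
tcp_rot: [-177.9, 0.1, 83.7]
wrist_force: [-0.7, 0.3, 0.1]
opening: 0.0498
grasp_force: 0.0
```

Request:
play_rows(targets=[{"grip": 105,"linear": [0,0,0],"delta_rot": [0,0,0.14]},{"grip": 105,"linear": [0,0,0],"delta_rot": [0,0,0.28]},{"grip": 105,"linear": [0,0,0],"delta_rot": [0,0,0.42]},{"grip": 105,"linear": [0,0,0],"delta_rot": [0,0,0.56]},{"grip": 105,"linear": [0,0,0],"delta_rot": [0,0,0.7]},{"grip": 105,"linear": [0,0,0],"delta_rot": [0,0,0.84]},{"grip": 105,"linear": [0,0,0],"delta_rot": [0,0,0.98]},{"grip": 105,"linear": [0,0,0],"delta_rot": [0,0,1.12]},{"grip": 105,"linear": [0,0,0],"delta_rot": [0,0,1.26]},{"grip": 105,"linear": [0,0,0],"delta_rot": [0,0,1.4]}])

```text
time: 9.1
ee_pos: [0.6291, 0.0341, 0.159]
tcp_rot: [-177.9, 0.1, 163.9]
wrist_force: [-0.4, 0.2, 1.1]
opening: 0.0503
grasp_force: 0.0
```

Run:
```python
from h import *
np.set_printoptions(precision=4,suppress=True)
o=bot.get_obs();print(o["ee_pos"],o["tcp_rot"],o["q"])
r=R.from_euler("xyz",o["tcp_rot"],degrees=True); print("rotvec to yaw 180:",(R.from_euler("xyz",[180,0,180],degrees=True)*r.inv()).as_rotvec())
p=bot.camera("side")
for d in bot.pinpoint(p,"pan_handle")[:2]: print(d["conf"],d["pixel"],pts(p,d["pixel"],.04))
X=maskpts(p,colmask(p,0,180,0,0,(235,210,290,250))&(hsv(p)[...,2]<45));X=X[X[:,2]>.03];print(len(X),X.mean(0),X.min(0),X.max(0),rect(X))
```

```text
[0.6291 0.0341 0.159 ] [-177.9434    0.0713  163.8883] [ 3.9894 15.9238 14.6011 89.3174 -1.9557 20.1133]
rotvec to yaw 180: [ 0.0358 -0.0038  0.2812]
0.79 [244.6, 224.6] [[0.6688 0.0505 0.04  ]]
90 [0.6552 0.0648 0.0442] [0.6175 0.0577 0.0368] [0.6899 0.071  0.0504] (array([653.4,  64.7]), array([72.5,  9.8]), 6.13)
```

Run:
```python
from h import *
np.set_printoptions(precision=4,suppress=True)
p=bot.camera("side");q=bot.camera("top")
a=cv2.resize(p["color"][190:330,120:300],None,fx=2.2,fy=2.2);b=cv2.resize(q["color"][120:260,130:310],None,fx=2.2,fy=2.2)
cv2.imwrite("pics/c4.png",np.hstack([a,b])[:,:,::-1])
B=maskpts(q,colmask(q,100,125,130,60,(170,150,300,260)));B=B[(B[:,2]<.036)&(B[:,1]<.26)&(B[:,0]>.53)&(B[:,0]<.73)];print("pan top",rect(B),B.min(0),B.max(0))
```

```text
pan top (array([630.9, 212.5]), array([197.5,  68.5]), 4.55) [ 0.5312  0.1741 -0.0049] [0.7299 0.2437 0.0338]
```

View pics/c4.png

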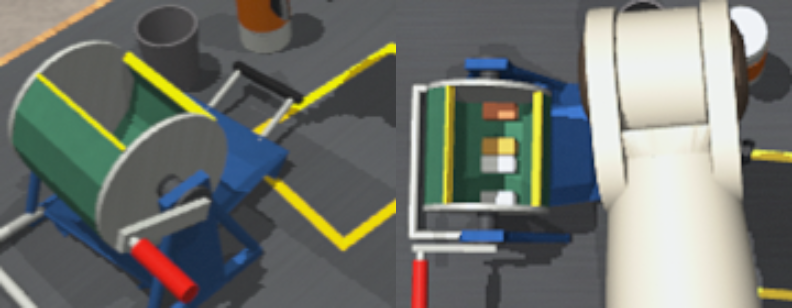

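Run:
```python
from h import *
np.set_printoptions(precision=4,suppress=True)
p=bot.camera("side")
print(pts(p,[(227,219.5),(241.6,227),(256.4,234.5)],.043))
m=np.zeros((420,560),bool); m[214:242,222:262]=1
m&=hsv(p)[...,2]<50; X=maskpts(p,m); X=X[X[:,2]>.032]; print(len(X),X.min(0),X.max(0),rect(X), np.median(X,0)); print(np.argwhere(m).min(0),np.argwhere(m).max(0))
```

```text
[[0.7146 0.0704 0.043 ]
 [0.6658 0.0639 0.043 ]
 [0.6184 0.0572 0.043 ]]
142 [0.6159 0.0566 0.036 ] [0.7166 0.0737 0.0504] (array([666.7,  65.3]), array([100.8,  12.4]), 7.92) [0.6651 0.0658 0.0451]
[218 223] [240 256]
```

The pan was knocked: its handle is now at (0.666, 0.064), yaw about 7.9°. Regrasping it there.

Request:
play_rows(targets=[{"grip": 105,"linear": [1.5,1.5,0],"delta_rot": [0.036,-0.004,0.14]},{"grip": 105,"linear": [3.6,3,0],"delta_rot": [0.036,-0.004,0.28]},{"grip": 105,"linear": [3.6,3,-2],"delta_rot": [0.036,-0.004,0.419]},{"grip": 105,"linear": [3.6,3,-6],"delta_rot": [0.036,-0.004,0.419]},{"grip": 105,"linear": [3.6,3,-10],"delta_rot": [0.036,-0.004,0.419]},{"grip": 105,"linear": [3.6,3,-12.5],"delta_rot": [0.036,-0.004,0.419]},{"grip": 105,"linear": [3.6,3,-13.8],"delta_rot": [0.036,-0.004,0.419]},{"grip": 105,"linear": [3.6,3,-13.8],"delta_rot": [0.036,-0.004,0.419]}])

```text
time: 10.15
ee_pos: [0.6642, 0.064, 0.0193]
tcp_rot: [180.0, -0.0, -172.5]
wrist_force: [-1.4, 1.4, -0.4]
opening: 0.0504
grasp_force: 0.0
```

Request:
play_rows(targets=[{"grip": 255,"linear": [0,0,0],"delta_rot": [0,0,0]},{"grip": 255,"linear": [0,0,0],"delta_rot": [0,0,0]},{"grip": 255,"linear": [0,0,0],"delta_rot": [0,0,0]},{"grip": 255,"linear": [0,0,0],"delta_rot": [0,0,0]},{"grip": 255,"linear": [0,0,0],"delta_rot": [0,0,0]}])

```text
time: 10.65
ee_pos: [0.6663, 0.0639, 0.0228]
tcp_rot: [-180.0, 0.3, -172.5]
wrist_force: [2.1, -0.9, 5.9]
opening: 0.0121
grasp_force: 58.5
```

Request:
play_rows(targets=[{"grip": 255,"linear": [-1,0.7,0],"delta_rot": [0,0,-0.04]},{"grip": 255,"linear": [-2,1.4,0],"delta_rot": [0,0,-0.08]},{"grip": 255,"linear": [-3,2.1,0],"delta_rot": [0,0,-0.12]},{"grip": 255,"linear": [-4,2.8,0],"delta_rot": [0,0,-0.152]},{"grip": 255,"linear": [-4,3.8,0],"delta_rot": [0,0,-0.152]},{"grip": 255,"linear": [-4,4.8,0],"delta_rot": [0,0,-0.152]},{"grip": 255,"linear": [-4,5.4,0],"delta_rot": [0,0,-0.152]},{"grip": 255,"linear": [-4,5.4,0],"delta_rot": [0,0,-0.152]},{"grip": 255,"linear": [-4,5.4,0],"delta_rot": [0,0,-0.152]}])

```text
time: 11.55
ee_pos: [0.6258, 0.1185, 0.0223]
tcp_rot: [180.0, 0.3, 178.9]
wrist_force: [-0.1, 0.3, 5.4]
opening: 0.0121
grasp_force: 58.6
```

Run:
```python
from h import *
np.set_printoptions(precision=4,suppress=True)
p=bot.camera("side");q=bot.camera("top");o=bot.get_obs();print(o["ee_pos"],o["tcp_rot"],o["wrist_force"],o["q"])
a=cv2.resize(p["color"][190:370,90:290],None,fx=2,fy=2);b=cv2.resize(q["color"][120:300,120:320],None,fx=2,fy=2)
cv2.imwrite("pics/c5.png",np.hstack([a,b])[:,:,::-1])
W=maskpts(q,np.ones((420,560),bool)); W=W[(W[:,2]>.005)&(W[:,2]<.025)&(W[:,1]>.37)&(W[:,1]<.46)&(W[:,0]>.5)&(W[:,0]<.75)]; print("stop",len(W),np.median(W,0),np.polyfit(W[:,0],W[:,1],1), np.percentile(W[:,0],[1,99]))
```

```text
[0.6258 0.1184 0.0222] [179.9592   0.2506 178.8737] [0.4868 1.1168 5.9906] [10.7236 17.524   1.4381 73.6604 -0.0115 11.8497]
stop 336 [0.6105 0.4222 0.0213] [0.0991 0.3571] [0.5236 0.7391]
```

View pics/c5.png

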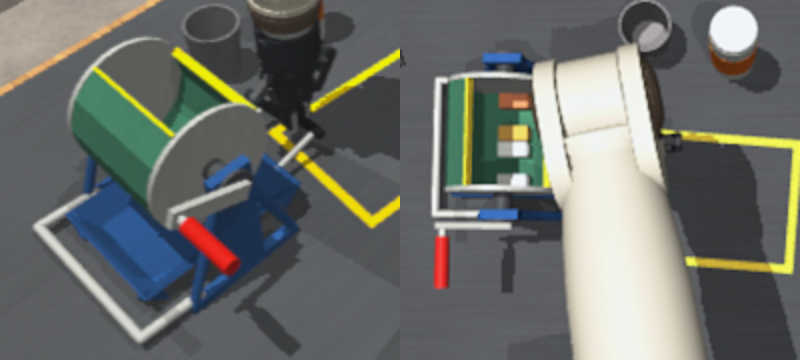

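Pan is centred under the drum (about 2 mm off). Release it and go to the crank.

Request:
play_rows(targets=[{"grip": 255,"linear": [0,0,0],"delta_rot": [0,0,0]},{"grip": 105,"linear": [0,0,0],"delta_rot": [0,0,0]},{"grip": 105,"linear": [0,0,0],"delta_rot": [0,0,0]},{"grip": 105,"linear": [0,0,0],"delta_rot": [0,0,0]},{"grip": 105,"linear": [0,0,3],"delta_rot": [0,0,0]},{"grip": 105,"linear": [0,0,8],"delta_rot": [0,0,0]},{"grip": 105,"linear": [0,0,13],"delta_rot": [0,0,0]},{"grip": 105,"linear": [0,0,18],"delta_rot": [0,0,0]},{"grip": 105,"linear": [0,0,23],"delta_rot": [0,0,0]},{"grip": 105,"linear": [0,0,26],"delta_rot": [0,0,0]}])

```text
time: 12.65
ee_pos: [0.6252, 0.1181, 0.2855]
tcp_rot: [180.0, 0.4, 178.9]
wrist_force: [1.3, 0.6, 0.3]
opening: 0.05
grasp_force: 0.0
```

Request:
play_rows(targets=[{"grip": 105,"linear": [-8,3,2],"delta_rot": [0,0,0.02]},{"grip": 105,"linear": [-16.8,8,2],"delta_rot": [0,0,0]},{"grip": 105,"linear": [-16.8,12,2],"delta_rot": [0,0,0]},{"grip": 105,"linear": [-16.8,16,2],"delta_rot": [0,0,0]},{"grip": 105,"linear": [-16.8,20,2],"delta_rot": [0,0,0]},{"grip": 105,"linear": [-16.8,24.2,2],"delta_rot": [0,0,0]},{"grip": 105,"linear": [-16.8,24.2,2],"delta_rot": [0,0,0]},{"grip": 105,"linear": [-16.8,24.2,2],"delta_rot": [0,0,0]},{"grip": 105,"linear": [-16.8,24.2,2],"delta_rot": [0,0,0]}])

```text
time: 13.55
ee_pos: [0.4569, 0.3603, 0.3007]
tcp_rot: [-180.0, 0.1, 178.9]
wrist_force: [0.3, -0.3, -0.0]
opening: 0.0503
grasp_force: 0.0
```

Run:
```python
from h import *
np.set_printoptions(precision=4,suppress=True)
o=bot.get_obs();print(o["ee_pos"],o["tcp_rot"],o["q"])
p=bot.camera("side")
X=maskpts(p,colmask(p,0,6,180,80,(150,280,240,340)));print("red",len(X),X.mean(0),X.min(0),X.max(0))
B=maskpts(p,colmask(p,100,125,130,60,(90,190,290,370)));B=B[(B[:,2]<.036)&(B[:,2]>.024)];print("panrim",rect(B[(B[:,1]<.22)]),rect(B[B[:,1]>.34]))
X=maskpts(p,hsv(p)[...,2]<45);X=X[(X[:,2]>.032)&(X[:,2]<.055)&(X[:,1]>.08)&(X[:,1]<.16)&(X[:,0]>.55)&(X[:,0]<.7)];print("handle",rect(X),len(X))
```

```text
[0.4569 0.3603 0.3007] [-179.9537    0.1164  178.9313] [ 38.3114  11.8463  25.6523 103.7454  -0.1097  39.3801]
red 297 [0.4605 0.3647 0.1847] [0.4306 0.3566 0.1736] [0.4971 0.3716 0.1896]
panrim (array([576.9, 186.6]), array([30.9, 74.9]), 61.83) (array([628.1, 370.1]), array([ 57.3, 216.1]), 89.07)
handle (array([623.7, 120.7]), array([ 9.2, 96.7]), 88.51) 111
```

Request:
play_rows(targets=[{"grip": 105,"linear": [0.1,0,-4],"delta_rot": [0,0,0]},{"grip": 105,"linear": [0.1,0,-8],"delta_rot": [0,0,0]},{"grip": 105,"linear": [0.1,0,-11.5],"delta_rot": [0,0,0]},{"grip": 105,"linear": [0.1,0,-14],"delta_rot": [0,0,0]},{"grip": 105,"linear": [0.1,0,-14],"delta_rot": [0,0,0]},{"grip": 255,"linear": [0.1,0,-14],"delta_rot": [0,0,0]},{"grip": 255,"linear": [0.1,0,-14],"delta_rot": [0,0,0]},{"grip": 255,"linear": [0.1,0,-14],"delta_rot": [0,0,0]},{"grip": 255,"linear": [0.1,0,-14],"delta_rot": [0,0,0]},{"grip": 255,"linear": [0.1,0,-14],"delta_rot": [0,0,0]}], force=60)

```text
time: 14.6
ee_pos: [0.459, 0.3622, 0.164]
tcp_rot: [179.7, 0.3, 178.9]
wrist_force: [-0.7, 7.3, 1.9]
opening: 0.0162
grasp_force: 58.4
```

Request:
play_rows(targets=[{"grip": 255,"linear": [0,-0.72,1.31],"delta_rot": [0,0,0]},{"grip": 255,"linear": [0,-1.68,2.46],"delta_rot": [0,0,0]},{"grip": 255,"linear": [0,-2.86,3.39],"delta_rot": [0,0,0]},{"grip": 255,"linear": [0,-4.19,4.07],"delta_rot": [0,0,0]},{"grip": 255,"linear": [0,-5.64,4.47],"delta_rot": [0,0,0]},{"grip": 255,"linear": [0,-7.13,4.58],"delta_rot": [0,0,0]},{"grip": 255,"linear": [0,-8.61,4.38],"delta_rot": [0,0,0]},{"grip": 255,"linear": [0,-9.69,4.05],"delta_rot": [0,0,0]},{"grip": 255,"linear": [0,-10.7,3.55],"delta_rot": [0,0,0]}])

```text
time: 15.5
ee_pos: [0.4573, 0.2544, 0.1977]
tcp_rot: [179.7, 0.1, 178.9]
wrist_force: [-7.0, 13.9, -8.5]
opening: 0.016
grasp_force: 59.5
```

Run:
```python
from h import *
np.set_printoptions(precision=4,suppress=True)
o=bot.get_obs();print(o["ee_pos"],o["tcp_rot"],o["wrist_force"],o["opening"])
p=bot.camera("side")
X=maskpts(p,colmask(p,0,6,180,80,(150,200,300,340)));print("red",len(X),X.mean(0),X.min(0),X.max(0))
cv2.imwrite("pics/c6.png",cv2.resize(p["color"][170:350,90:310],None,fx=2.5,fy=2.5)[:,:,::-1])
```

```text
[0.4573 0.2544 0.1977] [179.7482   0.0699 178.9384] [-6.9947 13.8885 -8.5228] 0.015964708739841092
red 118 [0.4435 0.2567 0.2208] [0.428  0.248  0.2102] [0.4945 0.2964 0.2838]
```

View pics/c6.png

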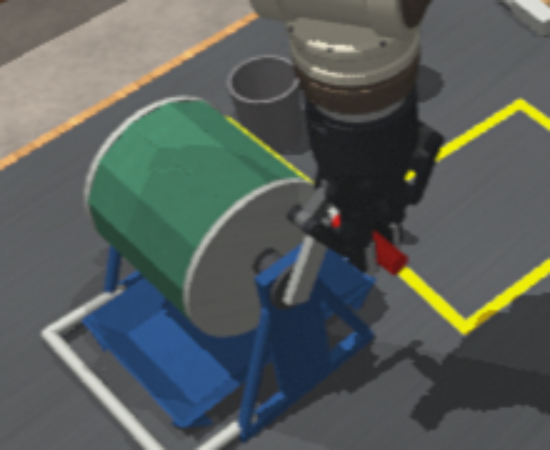

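Request:
play_rows(targets=[{"grip": 255,"linear": [0,-0.74,-0.5],"delta_rot": [0,0,0]},{"grip": 255,"linear": [0,-1.43,-1.08],"delta_rot": [0,0,0]},{"grip": 255,"linear": [0,-2.03,-1.74],"delta_rot": [0,0,0]},{"grip": 255,"linear": [0,-2.56,-2.48],"delta_rot": [0,0,0]},{"grip": 255,"linear": [0,-2.99,-3.26],"delta_rot": [0,0,0]},{"grip": 255,"linear": [0,-3.33,-4.1],"delta_rot": [0,0,0]},{"grip": 255,"linear": [0,-3.56,-4.97],"delta_rot": [0,0,0]},{"grip": 255,"linear": [0,-3.69,-5.86],"delta_rot": [0,0,0]},{"grip": 255,"linear": [0,-3.71,-6.46],"delta_rot": [0,0,0]},{"grip": 255,"linear": [0,-3.71,-6.46],"delta_rot": [0,0,0]}])

```text
time: 16.55
ee_pos: [0.4567, 0.2185, 0.1329]
tcp_rot: [179.7, -0.0, 179.0]
wrist_force: [-10.4, 14.7, -3.7]
opening: 0.0159
grasp_force: 60.6
```

Request:
play_rows(targets=[{"grip": 255,"linear": [0,0,0],"delta_rot": [0,0,0]},{"grip": 255,"linear": [0,0,0],"delta_rot": [0,0,0]},{"grip": 255,"linear": [0,0,0],"delta_rot": [0,0,0]},{"grip": 255,"linear": [0,0,0],"delta_rot": [0,0,0]},{"grip": 255,"linear": [0,0,0],"delta_rot": [0,0,0]}])

```text
time: 17.05
ee_pos: [0.4567, 0.2185, 0.133]
tcp_rot: [179.7, -0.0, 179.0]
wrist_force: [-10.5, 14.4, -4.0]
opening: 0.0158
grasp_force: 60.6
```

Run:
```python
from h import *
np.set_printoptions(precision=4,suppress=True)
o=bot.get_obs();print(o["ee_pos"],o["tcp_rot"],o["wrist_force"],o["opening"])
p=bot.camera("side")
for t in("steel","brass","copper"):
    for d in bot.pinpoint(p,t)[:4]: print(t,d["conf"],np.round(d["pixel"]),pts(p,d["pixel"],.02)[0])
cv2.imwrite("pics/c7.png",cv2.resize(p["color"][170:370,90:330],None,fx=2.5,fy=2.5)[:,:,::-1])
```

```text
[0.4567 0.2185 0.133 ] [179.6859  -0.022  178.9911] [-10.5406  14.4336  -3.959 ] 0.015806422157376057
steel 0.25 [198. 223.] [0.7809 0.1173 0.02  ]
```

View pics/c7.png

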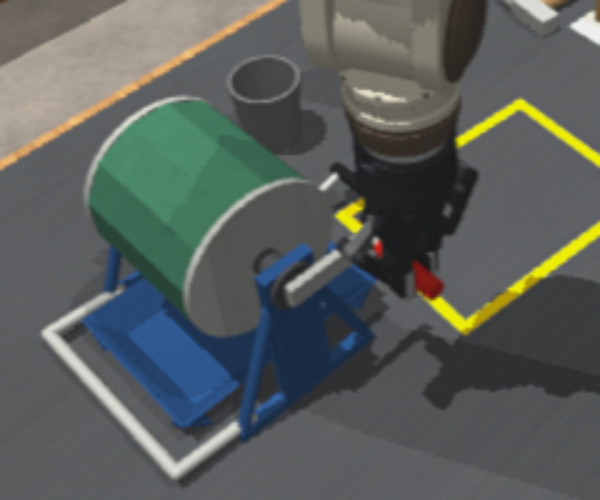

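Request:
play_rows(targets=[{"grip": 255,"linear": [0,0.05,-0.8],"delta_rot": [0,0,0]},{"grip": 255,"linear": [0,0.15,-1.5],"delta_rot": [0,0,0]},{"grip": 255,"linear": [0,0.05,-0.7],"delta_rot": [0,0,0]},{"grip": 255,"linear": [0,0,0],"delta_rot": [0,0,0]},{"grip": 255,"linear": [0,0.05,0.8],"delta_rot": [0,0,0]},{"grip": 255,"linear": [0,0.2,1.6],"delta_rot": [0,0,0]},{"grip": 255,"linear": [0,0.05,0.8],"delta_rot": [0,0,0]},{"grip": 255,"linear": [0,0,0],"delta_rot": [0,0,0]},{"grip": 255,"linear": [0,0,0],"delta_rot": [0,0,0]},{"grip": 255,"linear": [0,0,0],"delta_rot": [0,0,0]}])

```text
time: 18.25
ee_pos: [0.4567, 0.2185, 0.1331]
tcp_rot: [179.7, -0.0, 179.0]
wrist_force: [-10.9, 14.4, -2.6]
opening: 0.0159
grasp_force: 60.7
```

Run:
```python
from h import *
p=bot.camera("top");q=bot.camera("side");o=bot.get_obs();print(o["ee_pos"],o["wrist_force"])
a=cv2.resize(p["color"][130:250,120:240],None,fx=3.3,fy=3.3);b=cv2.resize(q["color"][250:350,110:210],None,fx=3.96,fy=3.96)
cv2.imwrite("pics/c8.png",np.hstack([a,b])[:,:,::-1])
```

```text
[0.45669191 0.21847754 0.13306255] [-11.22529648  13.78717075  -3.94994504]
```

View pics/c8.png

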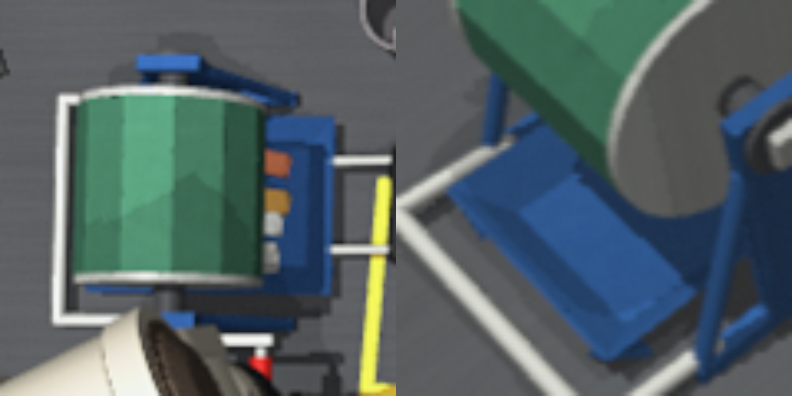

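Four spacers (copper, brass, two steel) lie in the pan at its handle end. Turning the drum back up.

Request:
play_rows(targets=[{"grip": 255,"linear": [0,0.34,2.23],"delta_rot": [0,0,0]},{"grip": 255,"linear": [0,1.31,4.24],"delta_rot": [0,0,0]},{"grip": 255,"linear": [0,2.85,5.88],"delta_rot": [0,0,0]},{"grip": 255,"linear": [0,4.79,7.0],"delta_rot": [0,0,0]},{"grip": 255,"linear": [0,6.98,7.48],"delta_rot": [0,0,0]},{"grip": 255,"linear": [0,9.22,7.3],"delta_rot": [0,0,0]},{"grip": 255,"linear": [0,11.3,6.47],"delta_rot": [0,0,0]},{"grip": 255,"linear": [0,13.04,5.06],"delta_rot": [0,0,0]},{"grip": 255,"linear": [0,14.29,3.19],"delta_rot": [0,0,0]},{"grip": 255,"linear": [0,14.85,1.49],"delta_rot": [0,0,0]}])

```text
time: 19.35
ee_pos: [0.4591, 0.3672, 0.1488]
tcp_rot: [179.7, 0.4, 178.9]
wrist_force: [1.4, 0.3, 4.7]
opening: 0.0158
grasp_force: 62.6
```

Request:
play_rows(targets=[{"grip": 255,"linear": [0,0.12,-0.8],"delta_rot": [0,0,0]},{"grip": 255,"linear": [0,0.15,-1.5],"delta_rot": [0,0,0]},{"grip": 255,"linear": [0,0.15,-1.5],"delta_rot": [0,0,0]},{"grip": 255,"linear": [0,0.15,-1.5],"delta_rot": [0,0,0]},{"grip": 105,"linear": [0,0.15,-1.5],"delta_rot": [0,0,0]},{"grip": 105,"linear": [0,0.15,-1.5],"delta_rot": [0,0,0]},{"grip": 105,"linear": [0,0.15,-1.5],"delta_rot": [0,0,0]},{"grip": 105,"linear": [0,0.15,3],"delta_rot": [0,0,0]},{"grip": 105,"linear": [0,0.15,8],"delta_rot": [0,0,0]},{"grip": 105,"linear": [0,0.15,13],"delta_rot": [0,0,0]}])

```text
time: 20.35
ee_pos: [0.4578, 0.3655, 0.2789]
tcp_rot: [-180.0, 0.1, 178.8]
wrist_force: [0.6, 1.2, 0.5]
opening: 0.0501
grasp_force: 0.0
```

Run:
```python
from h import *
np.set_printoptions(precision=4,suppress=True)
o=bot.get_obs();print(o["ee_pos"],o["tcp_rot"],o["wrist_force"],o["opening"])
p=bot.camera("side")
X=maskpts(p,colmask(p,0,6,180,80,(120,250,260,350)));print("red",len(X),X.mean(0),X.min(0),X.max(0))
X=maskpts(p,hsv(p)[...,2]<45);X=X[(X[:,2]>.032)&(X[:,2]<.055)&(X[:,1]>.08)&(X[:,1]<.16)&(X[:,0]>.55)&(X[:,0]<.7)];print("handle",rect(X),len(X))
```

```text
[0.4578 0.3655 0.2789] [-179.982     0.1458  178.8469] [0.6122 1.1833 0.5142] 0.050123928656142736
red 290 [0.4606 0.3698 0.1564] [0.4299 0.3611 0.1448] [0.4974 0.3772 0.1614]
handle (array([625.1, 121. ]), array([ 10.6, 102.6]), 89.58) 130
```

Request:
play_rows(targets=[{"grip": 105,"linear": [3,-4,1],"delta_rot": [0,0,0]},{"grip": 105,"linear": [6,-8,1],"delta_rot": [0,0,0]},{"grip": 105,"linear": [9,-13,1],"delta_rot": [0,0,0]},{"grip": 105,"linear": [12,-17,1],"delta_rot": [0,0,0]},{"grip": 105,"linear": [14,-21,1],"delta_rot": [0,0,0]},{"grip": 105,"linear": [16.7,-24.6,0],"delta_rot": [0,0,0]},{"grip": 105,"linear": [16.7,-24.6,-5],"delta_rot": [0,0,0]},{"grip": 105,"linear": [16.7,-24.6,-10],"delta_rot": [0,0,0]},{"grip": 105,"linear": [16.7,-24.6,-15],"delta_rot": [0,0,0]},{"grip": 105,"linear": [16.7,-24.6,-20],"delta_rot": [0,0,0]}])

```text
time: 21.4
ee_pos: [0.6251, 0.1195, 0.0754]
tcp_rot: [180.0, 0.2, 178.8]
wrist_force: [1.0, 0.3, 0.0]
opening: 0.0502
grasp_force: 0.0
```

Request:
play_rows(targets=[{"grip": 105,"linear": [0,0,-3],"delta_rot": [0,0,0]},{"grip": 105,"linear": [0,0,-5.7],"delta_rot": [0,0,0]},{"grip": 105,"linear": [0,0,-5.7],"delta_rot": [0,0,0]},{"grip": 255,"linear": [0,0,-5.7],"delta_rot": [0,0,0]},{"grip": 255,"linear": [0,0,-5.7],"delta_rot": [0,0,0]},{"grip": 255,"linear": [0,0,-5.7],"delta_rot": [0,0,0]},{"grip": 255,"linear": [0,0,-5.7],"delta_rot": [0,0,0]},{"grip": 255,"linear": [0,0,-5.7],"delta_rot": [0,0,0]}])

```text
time: 22.2
ee_pos: [0.6264, 0.1199, 0.0221]
tcp_rot: [180.0, 0.4, 178.8]
wrist_force: [0.2, -2.1, 6.3]
opening: 0.0122
grasp_force: 58.5
```

Request:
play_rows(targets=[{"grip": 255,"linear": [0,-1.5,0],"delta_rot": [0,0,0]},{"grip": 255,"linear": [0,-3.5,0],"delta_rot": [0,0,0]},{"grip": 255,"linear": [0,-5.5,0],"delta_rot": [0,0,0]},{"grip": 255,"linear": [0,-7.5,0],"delta_rot": [0,0,0]},{"grip": 255,"linear": [0,-9.5,0],"delta_rot": [0,0,0]},{"grip": 255,"linear": [0,-11.5,0],"delta_rot": [0,0,0]},{"grip": 255,"linear": [0,-13.5,0],"delta_rot": [0,0,0]},{"grip": 255,"linear": [0,-15.5,0],"delta_rot": [0,0,0]},{"grip": 255,"linear": [-0.3,-17.5,0],"delta_rot": [0,0,0]},{"grip": 255,"linear": [-1.3,-19,0],"delta_rot": [0,0,0]}])

```text
time: 23.2
ee_pos: [0.6139, -0.0702, 0.0216]
tcp_rot: [179.9, 0.4, 178.9]
wrist_force: [3.6, 4.5, 3.4]
opening: 0.0121
grasp_force: 59.2
```

Request:
play_rows(targets=[{"grip": 255,"linear": [-1.4,-1.3,0],"delta_rot": [0,0,0]},{"grip": 255,"linear": [-2.9,-3,0],"delta_rot": [0,0,0]},{"grip": 255,"linear": [-4.4,-5,0],"delta_rot": [0,0,0]},{"grip": 255,"linear": [-5.6,-7,0],"delta_rot": [0,0,0]},{"grip": 255,"linear": [-6.8,-8.1,0],"delta_rot": [0,0,0]},{"grip": 255,"linear": [-6.8,-8.1,0],"delta_rot": [0,0,0]},{"grip": 255,"linear": [-6.8,-8.1,0],"delta_rot": [0,0,0]},{"grip": 105,"linear": [-6.8,-8.1,0],"delta_rot": [0,0,0]},{"grip": 105,"linear": [-6.8,-8.1,0],"delta_rot": [0,0,0]},{"grip": 105,"linear": [-6.8,-8.1,0],"delta_rot": [0,0,0]}])

```text
time: 24.2
ee_pos: [0.5439, -0.1507, 0.0197]
tcp_rot: [180.0, 0.1, 178.9]
wrist_force: [0.5, -0.5, 0.4]
opening: 0.0502
grasp_force: 0.0
```

Request:
play_rows(targets=[{"grip": 105,"linear": [0,0,5],"delta_rot": [0,0,0]},{"grip": 105,"linear": [0,0,10],"delta_rot": [0,0,0]},{"grip": 105,"linear": [0,0,14],"delta_rot": [0,0,0]},{"grip": 105,"linear": [-3,-4,18],"delta_rot": [0,0,0]},{"grip": 105,"linear": [-6,-8,20],"delta_rot": [0,0,0]},{"grip": 105,"linear": [-9,-12,20],"delta_rot": [0,0,0]},{"grip": 105,"linear": [-12,-16,20],"delta_rot": [0,0,0]},{"grip": 105,"linear": [-15,-20,20],"delta_rot": [0,0,0]},{"grip": 105,"linear": [-15,-20,20],"delta_rot": [0,0,0]}])

```text
time: 25.1
ee_pos: [0.3917, -0.3535, 0.2199]
tcp_rot: [-180.0, 0.1, 178.7]
wrist_force: [0.5, -0.3, 0.4]
opening: 0.0499
grasp_force: 0.0
```

```bash
cat >> h.py <<'E'
def look(p):
    """spacers in the pan: blobs standing off the blue floor, with pose by minAreaRect of the upper face"""
    H=hsv(p); b=(215,165,335,275) 
    blue=colmask(p,95,128,110,30,b); c=np.zeros(blue.shape,np.uint8)
    cs=cv2.findContours(blue.astype(np.uint8),cv2.RETR_EXTERNAL,cv2.CHAIN_APPROX_SIMPLE)[0]
    cv2.drawContours(c,[cv2.convexHull(max(cs,key=cv2.contourArea))],-1,1,-1)
    m=((c>0)&~blue).astype(np.uint8); n,l,st,_=cv2.connectedComponentsWithStats(m)
    out=[]
    for i in range(1,n):
        if st[i,4]<15: continue
        X=maskpts(p,l==i); hs=np.median(H[l==i],0); t=np.percentile(X[:,2],80); F=X[X[:,2]>t-.006]
        print(st[i],"hsv",hs,"top",round(t,4),"all",rect(X),"face",rect(F),len(F))
E
python3 - <<'E'
from h import *
np.set_printoptions(precision=4,suppress=True)
o=bot.get_obs();print(o["ee_pos"],o["tcp_rot"])
p=bot.camera("top");look(p)
B=maskpts(p,colmask(p,100,125,130,60,(215,165,335,275)));B=B[(B[:,2]<.04)];print("pan",rect(B),rect(B[B[:,2]>.024]))
yb=pts(p,np.argwhere(colmask(p,22,34,150,100,(215,165,335,275)))[:,::-1],0);print("spot",rect(yb))
for t in("steel","brass","copper"):
    for d in bot.pinpoint(p,t)[:4]: print(t,round(d["conf"],2),np.round(d["pixel"]),pts(p,d["pixel"],.018)[0])
for t in("steel","brass","copper"):
    for d in bot.search_frame(p,"bin_"+t)[:2]: print("bin",t,round(d["conf"],2),np.round(d["box"]))
cv2.imwrite("pics/c9.png",cv2.resize(p["color"][150:310,130:440],None,fx=2.55,fy=2.55,interpolation=cv2.INTER_CUBIC)[:,:,::-1])
E
```

```text
[ 0.3917 -0.3535  0.2199] [-179.9749    0.114   178.6986]
[240 190  18   1  18] hsv [111.5  90.5 107.5] top 0.0015 all (array([638.7,  97.5]), array([51.4,  1. ]), 89.14) face (array([638.5,  97.5]), array([51.4,  0.5]), 89.14) 16
[274 191  20   1  20] hsv [ 35.5  85.  177. ] top 0.0044 all (array([633.7,  -8. ]), array([57.3,  0.8]), 88.85) face (array([633.6, -11.1]), array([51.2,  0.8]), 89.06) 17
[284 200  15  10 117] hsv [ 14. 130. 241.] top 0.0244 all (array([591.5, -30.1]), array([43.4, 25.3]), 80.75) face (array([589.2, -28.5]), array([39.5, 20. ]), 76.39) 88
[312 200   2  21  23] hsv [110.  86.  74.] top 0.0139 all (array([575.5, -93.8]), array([ 5.4, 60.7]), 89.21) face (array([589. , -93.1]), array([3.5, 6.2]), 86.19) 5
[282 212  17  16 220] hsv [102.5  48.  242. ] top 0.0239 all (array([546.2, -26.6]), array([47.5, 45. ]), 81.95) face (array([544.2, -24.5]), array([43.9, 40.6]), 81.51) 179
[237 218   1  21  21] hsv [110.  82. 111.] top 0.0275 all (array([524.3, 130.2]), array([59.9,  2.8]), 2.73) face (array([520.8, 130.3]), array([ 0.7, 52.9]), 89.85) 17
[281 230  15   9
[... 364 characters left out ...]
.] top 0.0013 all (array([468.1, -31.5]), array([42. ,  0.2]), 89.25) face (array([468.1, -31.5]), array([42. ,  0.2]), 89.25) 15
pan (array([553.4,  17.3]), array([220.7, 162.2]), 89.22) (array([552. ,  18.6]), array([219.1, 159.1]), 88.71)
spot (array([547.6,  19.2]), array([261.8, 199.1]), 84.75)
steel 0.61 [289. 220.] [ 0.5459 -0.0227  0.018 ]
steel 0.61 [287. 231.] [ 0.5125 -0.016   0.018 ]
steel 0.52 [142. 249.] [0.465 0.413 0.018]
steel 0.32 [331. 219.] [ 0.546  -0.1484  0.018 ]
brass 0.62 [292. 216.] [ 0.5582 -0.032   0.018 ]
copper 0.51 [291. 203.] [ 0.5957 -0.029   0.018 ]
bin steel 0.9 [370. 178. 431. 218.]
bin brass 0.97 [369. 218. 428. 256.]
bin copper 0.67 [368. 258. 428. 291.]
```

View pics/c9.png

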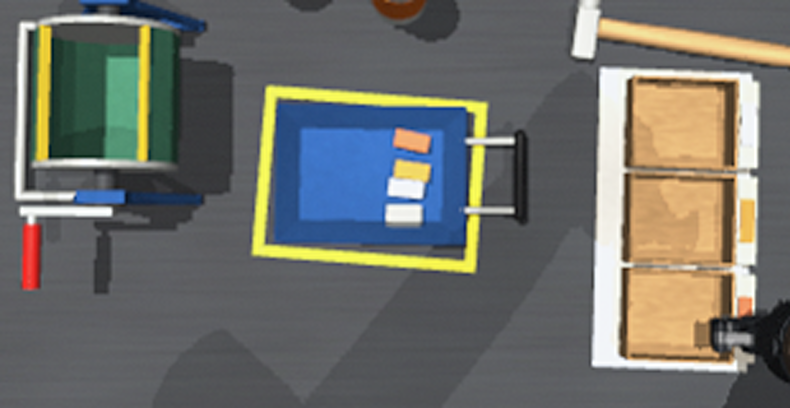

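Pan is parked, the drum port is up, and four spacers are in the pan: copper (291,203), brass (291,217), and steel at (289,224) and (288,234). Working out grasp poses and bin centres.

Run:
```python
from h import *
np.set_printoptions(precision=4,suppress=True)
p=bot.camera("top");H=hsv(p)
b=np.zeros((420,560),bool);b[195:242,278:303]=1
br=b&(H[...,1]>90)&(H[...,0]<30)&(H[...,2]>120); st=b&(H[...,1]<45)&(H[...,2]>170)
for n,m in(("warm",br),("steel",st)):
    k,l,s,_=cv2.connectedComponentsWithStats(m.astype(np.uint8),connectivity=4)
    for i in range(1,k):
        if s[i,4]>20:
            rr,cc=np.nonzero(l==i);X=pts(p,np.c_[cc,rr],.023);print(n,s[i,4],np.median(H[l==i],0),rect(X),X[:,:2].mean(0), np.median(maskpts(p,l==i)[:,2]))
print("bin rim corners",pts(p,[(376,180.6),(419,180.6),(376,290),(419,290)],.048))
X=maskpts(p,np.ones((420,560),bool))
X=X[(X[:,1]<-.27)&(X[:,1]>-.42)&(X[:,0]<.68)&(X[:,0]>.32)]
fl=X[(X[:,2]>-.004)&(X[:,2]<.012)]
w=X[(X[:,2]>.03)&(X[:,2]<.06)]; 
h,e=np.histogram(w[(w[:,1]<-.3)&(w[:,1]>-.36)][:,0],bins=np.arange(.32,.68,.008)); print([(round(e[i],3),int(h[i])) for i in range(len(h)) if h[i]])
q=bot.camera("side")
for t in("steel","brass","copper"):
    for c in(p,q):
        for d in bot.pinpoint(c,"bin_"+t)[:1]: print(t,round(d["conf"],2),pts(c,d["pixel"],.006)[0])
        for d in bot.trace(c,"bin_"+t)[:1]:
            Y=maskpts(c,d["pixels"]);print("   trace",rect(Y[Y[:,2]>.03]))
```

```text
warm 87 [ 14. 132. 242.] (array([589.5, -30.5]), array([38.8, 19.3]), 76.68) [ 0.5897 -0.0306] 0.02276328956159923
warm 85 [ 24. 146. 242.] (array([555.7, -30.4]), array([39.1, 18.5]), 83.54) [ 0.5555 -0.0297] 0.022275922380307955
steel 95 [107.   6. 248.] (array([536.1, -22.2]), array([39.5, 20.9]), 82.13) [ 0.5355 -0.0222] 0.022385214926831987
steel 95 [ 36.   6. 241.] (array([507.1, -19.7]), array([41.3, 17.7]), 89.26) [ 0.5068 -0.0189] 0.024459612423887833
bin rim corners [[ 0.6559 -0.2777  0.048 ]
 [ 0.6543 -0.4032  0.048 ]
 [ 0.3404 -0.2695  0.048 ]
 [ 0.3386 -0.3931  0.048 ]]
[(np.float64(0.336), 40), (np.float64(0.432), 25), (np.float64(0.44), 17), (np.float64(0.448), 7), (np.float64(0.536), 11), (np.float64(0.544), 22), (np.float64(0.552), 25), (np.float64(0.648), 23), (np.float64(0.656), 15)]
steel 0.78 [ 0.6042 -0.3259  0.006 ]
   trace (array([ 604.5, -352. ]), array([145.1, 104.8]), 87.19)
steel 0.58 [ 0.6071 -0.3447  0.006 ]
   trace (array([ 600.8, -353.4]), array([148.4, 111.7]), 86.84)
brass 0.58 [ 0.4952 -0.336   0.006 ]
   trace (array([ 495.3, -346.5]), array([147.5, 101.8]), 88.8)
brass 0.66 [ 0.4857 -0.333   0.006 ]
   trace (array([ 491.2, -349.3]), array([151. , 119.6]), 86.87)
copper 0.86 [ 0.3764 -0.3181  0.006 ]
   trace (array([ 386.3, -338.6]), array([143., 101.]), 89.17)
copper 0.88 [ 0.3778 -0.3225  0.006 ]
   trace (array([ 386.8, -341.2]), array([146.6, 114.4]), 87.67)
```

Request:
play_rows(targets=[{"grip": 81,"linear": [1.5,4.5,-2],"delta_rot": [0,0,0.01]},{"grip": 81,"linear": [3,9,-4],"delta_rot": [0,0,0.01]},{"grip": 81,"linear": [4.5,13.5,-6],"delta_rot": [0,0,0.01]},{"grip": 81,"linear": [6,18,-8],"delta_rot": [0,0,0.01]},{"grip": 81,"linear": [7.5,22.5,-10],"delta_rot": [0,0,0.01]},{"grip": 81,"linear": [9,27,-12],"delta_rot": [0,0,0.01]},{"grip": 81,"linear": [10.5,31.5,-14],"delta_rot": [0,0,0.01]},{"grip": 81,"linear": [11.4,33.5,-16],"delta_rot": [0,0,0.01]},{"grip": 81,"linear": [11.4,33.5,-18],"delta_rot": [0,0,0.01]},{"grip": 81,"linear": [11.4,33.5,-18],"delta_rot": [0,0,0.01]}], force=40)

```text
time: 27.15
ee_pos: [0.5065, -0.0151, 0.0372]
tcp_rot: [180.0, -0.1, 179.5]
wrist_force: [0.0, 0.2, -0.9]
opening: 0.0582
grasp_force: 0.0
```

Run:
```python
from h import *
np.set_printoptions(precision=4,suppress=True)
q=bot.camera("side");o=bot.get_obs();print(o["ee_pos"],o["tcp_rot"],o["opening"])
cv2.imwrite("pics/c10.png",cv2.resize(q["color"][170:310,220:380],None,fx=4,fy=4,interpolation=cv2.INTER_CUBIC)[:,:,::-1])
H=hsv(q);b=np.zeros((420,560),bool);b[190:290,240:360]=1
for n,m in(("copper",b&(H[...,0]<18)&(H[...,1]>90)&(H[...,2]>100)),("brass",b&(H[...,0]>=18)&(H[...,0]<27)&(H[...,1]>90)&(H[...,2]>100)),("steel",b&(H[...,1]<40)&(H[...,2]>150))):
    X=maskpts(q,m); X=X[(X[:,2]<.035)&(X[:,2]>.01)]
    if len(X)>10: print(n,len(X),X.mean(0),rect(X))
```

```text
[ 0.5073 -0.0157  0.0391] [-179.9976    0.0097  179.4793] 0.05799249070348629
copper 69 [ 0.5796 -0.0837  0.0198] (array([ 570.3, -147.7]), array([276.6,  24.2]), 80.98)
steel 81 [ 0.5095 -0.0402  0.0257] (array([517.5, -60.7]), array([ 37.4, 122. ]), 6.11)
```

View pics/c10.png

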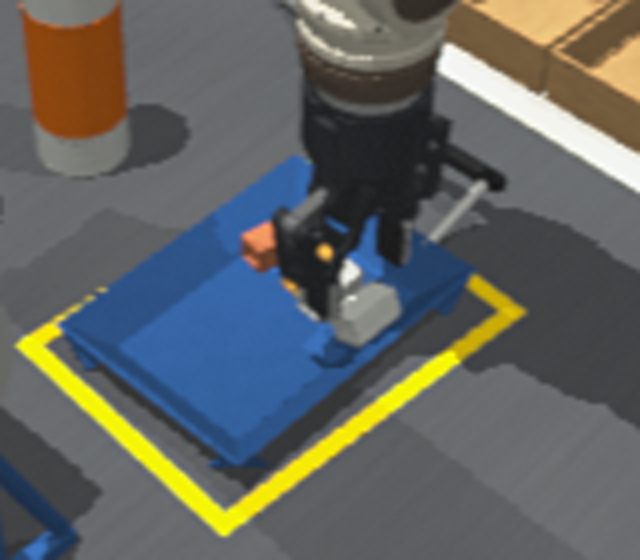

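Steel at (288,234) leans on the pan's -x slope, so I'll grip it lengthwise at a slightly higher z.

Request:
play_rows(targets=[{"grip": 81,"linear": [0,-0.2,-1.5],"delta_rot": [0,0,0]},{"grip": 81,"linear": [0,-0.2,-2.7],"delta_rot": [0,0,0]},{"grip": 81,"linear": [0,-0.2,-2.9],"delta_rot": [0,0,0]},{"grip": 255,"linear": [0,-0.2,-2.9],"delta_rot": [0,0,0]},{"grip": 255,"linear": [0,-0.2,-2.9],"delta_rot": [0,0,0]},{"grip": 255,"linear": [0,-0.2,-2.9],"delta_rot": [0,0,0]},{"grip": 255,"linear": [0,-0.2,-2.9],"delta_rot": [0,0,0]},{"grip": 255,"linear": [0,-0.2,-1],"delta_rot": [0,0,0]},{"grip": 255,"linear": [0,-0.2,3],"delta_rot": [0,0,0]},{"grip": 255,"linear": [0,-0.2,7],"delta_rot": [0,0,0]}], force=50)

```text
time: 28.2
ee_pos: [0.5075, -0.0179, 0.1107]
tcp_rot: [180.0, 0.1, 179.4]
wrist_force: [1.8, 0.2, -1.1]
opening: 0.0386
grasp_force: 50.6
```

Request:
play_rows(targets=[{"grip": 255,"linear": [1,-4.5,0],"delta_rot": [0,0,0]},{"grip": 255,"linear": [2,-9,0],"delta_rot": [0,0,0]},{"grip": 255,"linear": [3.1,-13.5,0],"delta_rot": [0,0,0]},{"grip": 255,"linear": [4.2,-18,0],"delta_rot": [0,0,0]},{"grip": 255,"linear": [5.3,-22.5,0],"delta_rot": [0,0,0]},{"grip": 255,"linear": [6.4,-27,0],"delta_rot": [0,0,0]},{"grip": 255,"linear": [7.5,-31,0],"delta_rot": [0,0,0]},{"grip": 255,"linear": [7.5,-32.2,0],"delta_rot": [0,0,-0.04]},{"grip": 255,"linear": [7.5,-32.2,-3],"delta_rot": [0,0,-0.04]},{"grip": 255,"linear": [7.5,-32.2,-7],"delta_rot": [0,0,-0.04]}])

```text
time: 29.2
ee_pos: [0.5844, -0.3411, 0.0414]
tcp_rot: [-179.9, 0.4, 177.1]
wrist_force: [0.8, 0.0, -0.9]
opening: 0.0386
grasp_force: 50.7
```

Request:
play_rows(targets=[{"grip": 255,"linear": [0,0,0],"delta_rot": [0,0,0]},{"grip": 255,"linear": [0,0,0],"delta_rot": [0,0,0]},{"grip": 81,"linear": [0,0,0],"delta_rot": [0,0,0]},{"grip": 81,"linear": [0,0,0],"delta_rot": [0,0,0]},{"grip": 81,"linear": [0,0,0],"delta_rot": [0,0,0]},{"grip": 81,"linear": [0,0,4],"delta_rot": [0,0,0]},{"grip": 81,"linear": [0,0,8],"delta_rot": [0,0,0]}])

```text
time: 29.9
ee_pos: [0.5826, -0.3396, 0.1206]
tcp_rot: [180.0, 0.1, 177.1]
wrist_force: [1.4, -0.2, 0.3]
opening: 0.0579
grasp_force: 0.0
```

Request:
play_rows(targets=[{"grip": 81,"linear": [0,4.5,0],"delta_rot": [0,0,-0.1]},{"grip": 81,"linear": [0,9,0],"delta_rot": [0,0,-0.183]},{"grip": 81,"linear": [0,13.5,0],"delta_rot": [0,0,-0.183]},{"grip": 81,"linear": [0,18,0],"delta_rot": [0,0,-0.183]},{"grip": 81,"linear": [0.3,22.5,0],"delta_rot": [0,0,-0.183]},{"grip": 81,"linear": [0.7,27,-1],"delta_rot": [0,0,-0.183]},{"grip": 81,"linear": [0.7,31,-4],"delta_rot": [0,0,-0.183]},{"grip": 81,"linear": [0.7,31,-8],"delta_rot": [0,0,-0.183]},{"grip": 81,"linear": [0.7,31,-8.1],"delta_rot": [0,0,-0.183]},{"grip": 81,"linear": [0.7,31,-8.1],"delta_rot": [0,0,-0.183]}])

```text
time: 30.9
ee_pos: [0.59, -0.0302, 0.0398]
tcp_rot: [-180.0, 0.1, 166.7]
wrist_force: [-0.0, 0.2, 1.2]
opening: 0.0581
grasp_force: 0.0
```

Request:
play_rows(targets=[{"grip": 81,"linear": [0,0,-2],"delta_rot": [0,0,0]},{"grip": 81,"linear": [0,0,-3.2],"delta_rot": [0,0,0]},{"grip": 81,"linear": [0,0,-3.2],"delta_rot": [0,0,0]},{"grip": 255,"linear": [0,0,-3.2],"delta_rot": [0,0,0]},{"grip": 255,"linear": [0,0,-3.2],"delta_rot": [0,0,0]},{"grip": 255,"linear": [0,0,-3.2],"delta_rot": [0,0,0]},{"grip": 255,"linear": [0,0,-3.2],"delta_rot": [0,0,0]},{"grip": 255,"linear": [0,0,-1],"delta_rot": [0,0,0]},{"grip": 255,"linear": [0,0,3],"delta_rot": [0,0,0]},{"grip": 255,"linear": [0,0,7],"delta_rot": [0,0,0]}])

```text
time: 31.9
ee_pos: [0.5896, -0.0299, 0.1099]
tcp_rot: [-180.0, 0.1, 166.7]
wrist_force: [0.6, 0.9, -0.9]
opening: 0.0382
grasp_force: 50.4
```

Request:
play_rows(targets=[{"grip": 255,"linear": [-2.5,-3.7,0],"delta_rot": [0,0,0.1]},{"grip": 255,"linear": [-5,-7.4,0],"delta_rot": [0,0,0.18]},{"grip": 255,"linear": [-7.7,-11.3,0],"delta_rot": [0,0,0.18]},{"grip": 255,"linear": [-10.4,-15.2,0],"delta_rot": [0,0,0.18]},{"grip": 255,"linear": [-13.1,-19.2,0],"delta_rot": [0,0,0.18]},{"grip": 255,"linear": [-15.8,-23.2,0],"delta_rot": [0,0,0.18]},{"grip": 255,"linear": [-18.5,-27.2,0],"delta_rot": [0,0,0.18]},{"grip": 255,"linear": [-20.5,-30.1,0],"delta_rot": [0,0,0.18]},{"grip": 255,"linear": [-20.5,-30.1,-3],"delta_rot": [0,0,0.18]},{"grip": 255,"linear": [-20.5,-30.1,-7],"delta_rot": [0,0,0.18]}])

```text
time: 32.9
ee_pos: [0.3856, -0.3332, 0.0405]
tcp_rot: [-179.8, 0.4, 176.8]
wrist_force: [0.1, -0.4, -0.5]
opening: 0.0387
grasp_force: 50.5
```

Request:
play_rows(targets=[{"grip": 255,"linear": [0,0,0],"delta_rot": [0,0,0]},{"grip": 255,"linear": [0,0,0],"delta_rot": [0,0,0]},{"grip": 81,"linear": [0,0,0],"delta_rot": [0,0,0]},{"grip": 81,"linear": [0,0,0],"delta_rot": [0,0,0]},{"grip": 81,"linear": [0,0,0],"delta_rot": [0,0,0]},{"grip": 81,"linear": [0,0,5],"delta_rot": [0,0,0]},{"grip": 81,"linear": [0,0,10],"delta_rot": [0,0,0]}])

```text
time: 33.6
ee_pos: [0.3845, -0.3302, 0.1398]
tcp_rot: [179.9, 0.1, 177.0]
wrist_force: [1.3, -2.2, 0.5]
opening: 0.0582
grasp_force: 0.0
```

Run:
```python
from h import *
np.set_printoptions(precision=4,suppress=True)
p=bot.camera("top");H=hsv(p);o=bot.get_obs();print(o["ee_pos"],o["tcp_rot"])
b=np.zeros((420,560),bool);b[190:250,240:312]=1
br=b&(H[...,1]>90)&(H[...,0]<30)&(H[...,2]>120); st=b&(H[...,1]<45)&(H[...,2]>170)
for n,m in(("warm",br),("steel",st)):
    k,l,s,_=cv2.connectedComponentsWithStats(m.astype(np.uint8),connectivity=4)
    for i in range(1,k):
        if s[i,4]>20:
            rr,cc=np.nonzero(l==i);print(n,s[i],np.median(H[l==i],0),rect(pts(p,np.c_[cc,rr],.023)),rect(maskpts(p,l==i)),np.median(maskpts(p,l==i)[:,2]))
for t in("steel","brass","copper"):
    for d in bot.pinpoint(p,t)[:3]: print(t,round(d["conf"],2),np.round(d["pixel"]),pts(p,d["pixel"],.018)[0])
B=maskpts(p,colmask(p,100,125,130,60,(215,165,335,275)));B=B[(B[:,2]<.04)];print("pan",rect(B))
```

```text
[ 0.3869 -0.3323  0.1495] [-179.6503    0.6043  176.9875]
warm [285 213  14   8  85] [ 25. 146. 243.] (array([555.7, -30.4]), array([39.1, 18.5]), 83.54) (array([556.2, -30.8]), array([39.6, 19.2]), 83.69) 0.022279632022934592
steel [282 219  14   9  97] [107.   6. 249.] (array([535.8, -22.1]), array([40.1, 20.9]), 81.13) (array([535.8, -22.3]), array([40.5, 20.9]), 81.2) 0.022735948812414808
steel 0.59 [288. 222.] [ 0.5408 -0.0217  0.018 ]
steel 0.52 [397. 208.] [ 0.5764 -0.3444  0.018 ]
brass 0.41 [291. 215.] [ 0.5597 -0.0303  0.018 ]
copper 0.54 [289. 222.] [ 0.5396 -0.0241  0.018 ]
copper 0.39 [392. 269.] [ 0.3959 -0.3245  0.018 ]
pan (array([553.4,  17.3]), array([220.7, 162.1]), 89.22)
```

Request:
play_rows(targets=[{"grip": 81,"linear": [2,4.3,0],"delta_rot": [0,0,-0.087]},{"grip": 81,"linear": [4,8.6,0],"delta_rot": [0,0,-0.087]},{"grip": 81,"linear": [6,12.9,-1],"delta_rot": [0,0,-0.087]},{"grip": 81,"linear": [8,17.2,-2],"delta_rot": [0,0,-0.087]},{"grip": 81,"linear": [10,21.5,-3],"delta_rot": [0,0,-0.087]},{"grip": 81,"linear": [12,25.8,-4],"delta_rot": [0,0,-0.087]},{"grip": 81,"linear": [14,30,-6],"delta_rot": [0,0,-0.087]},{"grip": 81,"linear": [14.5,31,-10],"delta_rot": [0,0,-0.087]},{"grip": 81,"linear": [14.5,31,-10],"delta_rot": [0,0,-0.087]},{"grip": 81,"linear": [14.5,31,-10],"delta_rot": [0,0,-0.087]}])

```text
time: 34.8
ee_pos: [0.529, -0.021, 0.0382]
tcp_rot: [-180.0, -0.0, 172.0]
wrist_force: [0.5, -1.4, 0.2]
opening: 0.0581
grasp_force: 0.0
```

Request:
play_rows(targets=[{"grip": 81,"linear": [0.2,-0.1,-2],"delta_rot": [0,0,0]},{"grip": 81,"linear": [0.2,-0.1,-3.1],"delta_rot": [0,0,0]},{"grip": 81,"linear": [0.2,-0.1,-3.1],"delta_rot": [0,0,0]},{"grip": 255,"linear": [0.2,-0.1,-3.1],"delta_rot": [0,0,0]},{"grip": 255,"linear": [0.2,-0.1,-3.1],"delta_rot": [0,0,0]},{"grip": 255,"linear": [0.2,-0.1,-3.1],"delta_rot": [0,0,0]},{"grip": 255,"linear": [0.2,-0.1,-3.1],"delta_rot": [0,0,0]},{"grip": 255,"linear": [0.2,-0.1,-1],"delta_rot": [0,0,0]},{"grip": 255,"linear": [0.2,-0.1,3],"delta_rot": [0,0,0]},{"grip": 255,"linear": [0.2,-0.1,7],"delta_rot": [0,0,0]}])

```text
time: 35.8
ee_pos: [0.5316, -0.022, 0.1101]
tcp_rot: [-180.0, 0.1, 172.0]
wrist_force: [2.1, -0.4, 1.1]
opening: 0.0388
grasp_force: 50.3
```

Request:
play_rows(targets=[{"grip": 255,"linear": [1,-4.5,0],"delta_rot": [0,0,0.08]},{"grip": 255,"linear": [2,-9,0],"delta_rot": [0,0,0.08]},{"grip": 255,"linear": [3.1,-13.5,0],"delta_rot": [0,0,0.08]},{"grip": 255,"linear": [4.5,-18,0],"delta_rot": [0,0,0.08]},{"grip": 255,"linear": [5.9,-22.5,0],"delta_rot": [0,0,0.08]},{"grip": 255,"linear": [7.2,-27,0],"delta_rot": [0,0,0.08]},{"grip": 255,"linear": [8.1,-31,0],"delta_rot": [0,0,0.08]},{"grip": 255,"linear": [8.1,-31.8,0],"delta_rot": [0,0,0.08]},{"grip": 255,"linear": [8.1,-31.8,-3],"delta_rot": [0,0,0.08]},{"grip": 255,"linear": [8.1,-31.8,-6.8],"delta_rot": [0,0,0.08]}])

```text
time: 36.8
ee_pos: [0.6143, -0.3409, 0.0425]
tcp_rot: [-179.9, 0.4, 176.5]
wrist_force: [1.0, 0.2, -1.1]
opening: 0.0386
grasp_force: 50.4
```

Request:
play_rows(targets=[{"grip": 255,"linear": [0,0,0],"delta_rot": [0,0,0]},{"grip": 255,"linear": [0,0,0],"delta_rot": [0,0,0]},{"grip": 81,"linear": [0,0,0],"delta_rot": [0,0,0]},{"grip": 81,"linear": [0,0,0],"delta_rot": [0,0,0]},{"grip": 81,"linear": [0,0,0],"delta_rot": [0,0,0]},{"grip": 81,"linear": [0,0,4],"delta_rot": [0,0,0]},{"grip": 81,"linear": [0,0,7],"delta_rot": [0,0,0]},{"grip": 81,"linear": [0,0,7],"delta_rot": [0,0,0]}])

```text
time: 37.6
ee_pos: [0.6151, -0.341, 0.1175]
tcp_rot: [-179.8, 0.6, 176.6]
wrist_force: [-1.1, -0.3, 0.2]
opening: 0.0584
grasp_force: 0.0
```

Run:
```python
from h import *
np.set_printoptions(precision=4,suppress=True)
p=bot.camera("side");o=bot.get_obs();print(o["ee_pos"],o["tcp_rot"])
H=hsv(p);b=np.zeros((420,560),bool);b[190:290,240:320]=1
m=b&(H[...,0]<27)&(H[...,0]>15)&(H[...,1]>90)&(H[...,2]>100); X=maskpts(p,m);X=X[(X[:,2]<.035)&(X[:,2]>.012)];print(len(X),X.mean(0),rect(X[X[:,2]>.018]))
for t in("steel","brass","copper"):
    for d in bot.pinpoint(p,t)[:3]: print(t,round(d["conf"],2),np.round(d["pixel"]),pts(p,d["pixel"],.015)[0])
```

```text
[ 0.6145 -0.3407  0.1147] [-179.8599    0.4474  176.5759]
111 [ 0.5528 -0.0309  0.022 ] (array([571.4, -59.2]), array([ 35.3, 106.9]), 31.74)
steel 0.41 [351. 173.] [ 0.6094 -0.3397  0.015 ]
steel 0.41 [363. 180.] [ 0.5635 -0.3339  0.015 ]
brass 0.54 [331. 204.] [ 0.5664 -0.1863  0.015 ]
brass 0.51 [297. 237.] [ 0.5535 -0.0252  0.015 ]
brass 0.34 [415. 209.] [ 0.384  -0.3285  0.015 ]
copper 0.61 [416. 206.] [ 0.3886 -0.3383  0.015 ]
copper 0.16 [185. 302.] [0.6084 0.3014 0.015 ]
```

Request:
play_rows(targets=[{"grip": 81,"linear": [-0.8,4.5,0],"delta_rot": [0,0,-0.053]},{"grip": 81,"linear": [-1.6,9,0],"delta_rot": [0,0,-0.053]},{"grip": 81,"linear": [-2.4,13.5,0],"delta_rot": [0,0,-0.053]},{"grip": 81,"linear": [-3.2,18,0],"delta_rot": [0,0,-0.053]},{"grip": 81,"linear": [-4,22.5,0],"delta_rot": [0,0,-0.053]},{"grip": 81,"linear": [-4.8,27,-1],"delta_rot": [0,0,-0.053]},{"grip": 81,"linear": [-5.8,30.9,-4],"delta_rot": [0,0,-0.053]},{"grip": 81,"linear": [-5.8,30.9,-7.4],"delta_rot": [0,0,-0.053]},{"grip": 81,"linear": [-5.8,30.9,-7.4],"delta_rot": [0,0,-0.053]},{"grip": 81,"linear": [-5.8,30.9,-7.4],"delta_rot": [0,0,-0.053]}])

```text
time: 38.8
ee_pos: [0.5546, -0.0312, 0.0367]
tcp_rot: [-180.0, 0.0, 173.5]
wrist_force: [-0.2, 0.5, -0.1]
opening: 0.0582
grasp_force: 0.0
```

Request:
play_rows(targets=[{"grip": 81,"linear": [0,0,-2],"delta_rot": [0,0,0]},{"grip": 81,"linear": [0,0,-3.2],"delta_rot": [0,0,0]},{"grip": 81,"linear": [0,0,-3.2],"delta_rot": [0,0,0]},{"grip": 255,"linear": [0,0,-3.2],"delta_rot": [0,0,0]},{"grip": 255,"linear": [0,0,-3.2],"delta_rot": [0,0,0]},{"grip": 255,"linear": [0,0,-3.2],"delta_rot": [0,0,0]},{"grip": 255,"linear": [0,0,-3.2],"delta_rot": [0,0,0]},{"grip": 255,"linear": [0,0,-1],"delta_rot": [0,0,0]},{"grip": 255,"linear": [0,0,3],"delta_rot": [0,0,0]},{"grip": 255,"linear": [0,0,7],"delta_rot": [0,0,0]}])

```text
time: 39.8
ee_pos: [0.5545, -0.0309, 0.1078]
tcp_rot: [-180.0, 0.1, 173.5]
wrist_force: [1.2, -0.1, -0.7]
opening: 0.0391
grasp_force: 50.5
```

To the brass bin at (0.494, -0.3365).

Request:
play_rows(targets=[{"grip": 255,"linear": [-0.9,-4.5,0],"delta_rot": [0,0,0.05]},{"grip": 255,"linear": [-1.8,-9,0],"delta_rot": [0,0,0.05]},{"grip": 255,"linear": [-2.7,-13.5,0],"delta_rot": [0,0,0.05]},{"grip": 255,"linear": [-3.6,-18,0],"delta_rot": [0,0,0.05]},{"grip": 255,"linear": [-4.5,-22.5,0],"delta_rot": [0,0,0.05]},{"grip": 255,"linear": [-5.4,-27,0],"delta_rot": [0,0,0.05]},{"grip": 255,"linear": [-6,-30,0],"delta_rot": [0,0,0.05]},{"grip": 255,"linear": [-6,-30.5,0],"delta_rot": [0,0,0.05]},{"grip": 255,"linear": [-6,-30.5,-3],"delta_rot": [0,0,0.05]},{"grip": 255,"linear": [-6,-30.5,-6.8],"delta_rot": [0,0,0.05]}])

```text
time: 40.8
ee_pos: [0.4964, -0.3366, 0.0401]
tcp_rot: [-179.9, 0.4, 176.4]
wrist_force: [0.7, -0.1, -1.3]
opening: 0.0389
grasp_force: 50.6
```

Request:
play_rows(targets=[{"grip": 255,"linear": [0,0,0],"delta_rot": [0,0,0]},{"grip": 255,"linear": [0,0,0],"delta_rot": [0,0,0]},{"grip": 81,"linear": [0,0,0],"delta_rot": [0,0,0]},{"grip": 81,"linear": [0,0,0],"delta_rot": [0,0,0]},{"grip": 81,"linear": [0,0,0],"delta_rot": [0,0,0]},{"grip": 81,"linear": [0,0,5],"delta_rot": [0,0,0]},{"grip": 81,"linear": [0,0,10],"delta_rot": [0,0,0]},{"grip": 81,"linear": [-4,2,15],"delta_rot": [0,0,0]},{"grip": 81,"linear": [-8,4,18],"delta_rot": [0,0,0]},{"grip": 81,"linear": [-12,6,20],"delta_rot": [0,0,0]}])

```text
time: 41.8
ee_pos: [0.3897, -0.2832, 0.2326]
tcp_rot: [-179.9, 0.3, 176.4]
wrist_force: [0.4, 0.7, 0.2]
opening: 0.0585
grasp_force: 0.0
```

Request:
play_rows(targets=[{"grip": 81,"linear": [0,5,0],"delta_rot": [0,0,0]},{"grip": 81,"linear": [0,10,0],"delta_rot": [0,0,0]},{"grip": 81,"linear": [-5,15,0],"delta_rot": [0,0,0]},{"grip": 81,"linear": [-5,20,0],"delta_rot": [0,0,0]},{"grip": 81,"linear": [-5,20,0],"delta_rot": [0,0,0]},{"grip": 81,"linear": [-5,20,0],"delta_rot": [0,0,0]}])

```text
time: 42.4
ee_pos: [0.3399, -0.0819, 0.2313]
tcp_rot: [-180.0, 0.3, 176.6]
wrist_force: [0.5, -0.4, 0.4]
opening: 0.0581
grasp_force: 0.0
```

Run:
```python
from h import *
np.set_printoptions(precision=4,suppress=True)
p=bot.camera("top");q=bot.camera("side");o=bot.get_obs();print(o["ee_pos"],o["opening"])
B=maskpts(p,colmask(p,100,125,130,60,(215,165,335,275)));B=B[(B[:,2]<.04)];print("pan",rect(B))
X=maskpts(q,colmask(q,0,6,180,80,(120,250,260,350)));print("red",len(X),X.mean(0),X.max(0))
a=p["color"][130:310,130:450]; a=cv2.resize(a,None,fx=2.4,fy=2.4,interpolation=cv2.INTER_CUBIC)
cv2.imwrite("pics/c11.png",a[:,:,::-1])
```

```text
[ 0.3405 -0.0835  0.2307] 0.058040512716822354
pan (array([553.3,  17.2]), array([220.7, 161.9]), 89.13)
red 305 [0.4615 0.3699 0.1562] [0.4968 0.3773 0.1615]
```

View pics/c11.png

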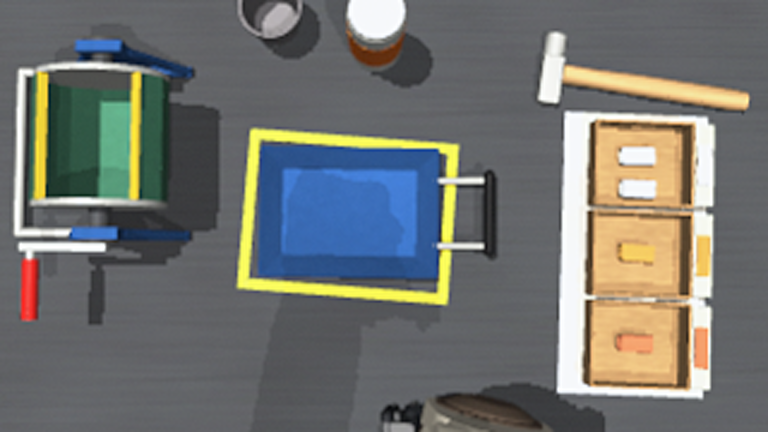

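The picture shows both steel spacers in the steel bin at (637,155) and (637,188), brass in the middle bin at (637,251), and copper in the lower bin at (634,343). The drum is empty with its port up, and the pan is on its spot. Handing in.

```bash
python3 -c "
from workcell import bot
print(bot.job_done())"
```

```text
the job is handed in; nothing more can be done
None
```

The job is handed in: all four spacers found (two steel, one brass, one copper) are in their own metal's bins, the drum port faces up, the pan sits about 6 mm from its spot's centre, and I saw no sign of the can, hammer or cup being disturbed.

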